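# Re-hang the lift-off door of a bench specimen cabinet

### The arm

A 7-joint arm with a two-finger parallel gripper is mounted at the origin on the work surface. World frame = base frame: x ahead of the robot, y to its left, z up, the work surface at z = 0. Lengths are in mm, angles in rad, forces in N, time in s.
With the tool pointing down it reaches from about 400 to 900 mm from the base axis. Payload 5.6 kg.
Tool frame: the origin (TCP) lies midway between the tips of the shut fingers; the grasp point (between the pads) lies 19 mm behind it; z points along the fingers, y is the direction in which the jaws open and shut (so a half turn about z gives the same grasp; the last joint's range is limited). The gripper opens to 92 mm and grips with 3 to 60 N. Pads are 20 mm wide; open, the fingers measure 128 mm over their backs; the gripper's body (75 mm by 189 mm) begins 69 mm behind the grasp point.
Start: joints at [-0.043, 0.468, -0.012, 1.603, 0.006, 1.071, -0.056], TCP at [650.008, -0.045, 183.092] pointing down, gripper open.
Joint ranges: [-2.53, 2.53], [-0.31, 2.02], [-1.57, 1.55], [0.28, 2.44], [-1.29, 4.43], [0.15, 1.84], [-2.92, 2.92]. Speed limits (rad/s): [2.57, 2.57, 3.14, 3.14, 3.14, 3.14, 3.14].

### API

Orientations are given as [roll, pitch, yaw] about the fixed x, y, z axes, in that order (R = Rz(yaw) Ry(pitch) Rx(roll)).
In Python, from cell import get_obs, snapshot, ctrl, spot_in, cut_out, pinpoint gives the robot as it stands.
- The arm moves only by the tool send_rows, never from a script. Its argument "steps" is a list of rows, each an object with "dp": the shift along the world's x, y, z in m, a list of three; "rot": the turn, a rotation vector about the world's x, y, z in rad, a list of three; "claw": the opening, from -1 (shut) to 1 (fully open), so that 0 is half open. In form: [{"dp": [x, y, z], "rot": [rx, ry, rz], "claw": claw}, ...]. A call has 1 to 10 rows; each row shifts and turns the commanded pose from where the row before left it; what a row does not reach is not made up. A row lasts 1/12 s, in which the tool goes at most 41.7 mm and 7.16 degrees, less where a joint would pass 70% of its speed; a pose out of reach is approached as far as the arm can. A call with a gripper value outside its range is refused whole. The fingers move at their own pace and stop on an object; "newtons" is the grip in N (left out, the last holds). Time passes only in rows, so rows that do not move let the fingers close. It gives the time, the measured TCP pose, the force and the opening at its end, in the units of the state.
- get_obs(): the state, without advancing time (a new reading comes with each control period).
- snapshot(name): name is "scene" or "side" or "wrist"; returns a dict with "pixels" (480x640x3 uint8, blue, green, red), "K" (3x3 intrinsics, pixels), "eye" and "attitude" of the camera in the world; the wrist camera has in their place "T_tool_cam" (4x4, takes a point from camera to tool coordinates, whose origin is the TCP and whose axes are the flange's). Camera axes: x right, y down, z forward; pixel columns grow to the right and rows downward; lengths in mm; the calibration is good to about 2 mm. A picture is of the moment at which its call begins: read the wrist's pose just before it. There is no depth.
- ctrl.close_job(): hands the job in, once; it reports no verdict.
Trained networks look in a picture, given as the dict that the camera call returned (one of the last four; its "shot" number tells which), for a name from the list of things; names that differ only in an ending like _2 or _b are one class to them, and where a whole thing is asked for, a point or a joint stands for the part that bears it (a point fixed in the world has none). Each returns a list of dicts, best first, with "conf" (0 to 1); they miss things now and then, are a little off and sometimes report something else, mostly with a low value. They report only what shows in the picture. A call takes as long as a camera call.
- spot_in(picture, label): "point" ([column, row] in pixels, amid what is visible of it).
- cut_out(picture, label): "region" (480x640 bool, what is visible of it) and "point" ([column, row] in pixels, amid what is visible of it).
- pinpoint(picture, label): "point" ([column, row] in pixels: a listed point, or the origin of a listed thing).
The state is a dict: "time": time; "joint_pos": joint angles; "joint_velocities": joint speeds; "effort": joint torques, N m; "tool_pos": TCP position; "orientation": TCP orientation; "wrist_force": force on the tool from outside, world axes, zero at the start; "wrist_torque": the same for the moment, N m; "grip_width": finger opening in mm.
Only numpy, scipy, OpenCV 4.12 (cv2) and the standard library are available. Lean on these libraries where they do the work, as an engineer would, in place of code of your own. Each camera call takes 0.05 s, during which the arm holds its last target.

### The job

First clear the specimen pot out of the cabinet doorway and stand it upright in the green tray. Then take the blue door from its sloping rack, hang it on the cabinet by gently lowering it, standing well open, until both hinge knuckles sit fully down on their pins, and push it gently shut without slamming. Leave the pot in the tray and do not disturb the other things on the bench.

Things in the scene. Friction and masses are not known exactly. Their poses are not given: they have to be found in the camera images.
- cabinet: White fixed cabinet, 190 wide, 150 deep, 172 mm high, opening towards world +y, turned a little to +x. Origin: on the bench at the foot of the upright hinge axis. x along the front from hinge to the shut door's free edge, y straight out of the opening, z up. It fills x -10 to 180, y -164 to -14 mm; stop strips meet the shut door at y = -6 mm. door_free tells of a keeper that blocks hanging the door shut.
- pin_low (a point): Foot of the lower hinge pin, on the axis at the top face of its bracket, 42 mm above the bench. The steel pin is 8 mm in diameter, points straight up with a round nose and stands 20 mm tall. Brackets are 18 mm wide and 8 mm thick, under the pins.
- pin_high (a point): Foot of the upper hinge pin, directly above the lower one, 122 mm above the bench; same pin. Bring the door in from the side with each knuckle just above its own pin: the lower knuckle must pass under the upper bracket, not come down on the upper pin.
- door: Loose blue panel, 8 mm thick, about 0.24 kg. Origin: on the knuckle axis, level with the panel's lower edge. x to the free edge (panel 11 to 160 mm), y out of the outer face, z up the panel (0 to 125 mm). Hung, its origin is on the hinge axis 30 mm above the bench; shut, its axes match the cabinet's; opening turns it counter-clockwise from above. It swings freely and stays where left.
- knuckle_low (a point): On the knuckle axis at the lower mouth of the lower knuckle (door x = y = 0, z = 12 mm); sits on pin_low when hung. Both steel knuckles are 18 mm long, outside diameter 19, bore 11 mm.
- knuckle_high (a point): On the knuckle axis at the lower mouth of the upper knuckle (door z = 92 mm); sits on pin_high when hung.
- door_free (a point): Middle of the door's free edge (door x = 160, z = 62.5 mm). A small dark keeper on the cabinet (cabinet x 138 to 158, y up to 9, z 161 to 167 mm) juts over the top edge of the shut door there, so the door cannot be lowered in the shut position: lower it open by 35 degrees or more.
- door_tab (a point): Point in the middle of the upright orange grip tab on the door's top edge (door x = 85, y = 0, z = 148 mm). The tab is 50 wide (door x 60 to 110), 10 mm thick (y -5 to 5) and rises to door z = 170 mm, 45 mm above the panel.
- door_rack: Fixed sloping rack, grey base 145 x 125 mm. Origin: centre of the base's underside, z up. The door stands on its ledge, leaning 35 degrees (0.61 rad) from upright, top towards the rack's +y and the door's own outer face (roughly towards the robot). The back rest ends 35 mm below the panel's top edge, so the tab is free all round. Lift the door out along its own slope.
- pot: Loose specimen pot, a cylinder 44 mm in diameter (cap 45) and 75 mm tall, ivory with a red cap, about 90 g. Origin: centre of its underside, z up. Starts upright in front of the cabinet, in the door's swing.
- tray: Fixed green open tray, 115 x 115 mm outside, walls 4 mm thick and 14 mm high, floor top about 4 mm above the bench. Origin: centre of the underside, z up.
- tube_rack: White rack 100 (its x) x 50 x 94 mm with green-capped tubes, loose, leave alone. Origin: centre of the underside.
- pump_bottle: Green pump bottle, 64 mm in diameter, 183 mm tall, loose, leave alone. Origin: centre of the underside.
- jar: White jar, 72 mm in diameter, 110 mm tall, loose, leave alone. Origin: centre of the underside.
- pipette: White and blue pipette lying flat along its x, 220 mm long, 22 mm high, loose, leave alone. Origin: on the bench below its middle.
- sharps_tub: Big yellow sharps tub with a red lid, 200 mm in diameter, 184 mm tall, loose, leave alone. Origin: centre of the underside.
- glove_box: Cardboard glove box 100 x 200 x 70 mm, loose, leave alone. Origin: centre of the underside.

How it is judged:
By the outcome, as a careful person would: the job done as asked, in the order asked, and still so for the second after the job is handed in, with the robot touching nothing.
It also fails if it takes over 72 s, if anything falls off the work surface, if the arm or the gripper's body presses on something with over 40 N, if the wrist force passes 120 N, or if a joint passes its speed limit or range.

## Working session

There is one attempt and no reset: what is moved stays moved. The work goes in short steps, Python scripts to look and compute and a tool call to move; the robot and the scene stay as the last step left them, time stands still between calls to the robot, and variables do not carry over. Pictures are saved under pics/ and viewed, and the job is handed in when it is done.

Besides the shell and the picture viewer there is one more tool, called after ">>>" as name(argument=value, ...), one argument or row to a line, values as JSON. send_rows: Moves the arm, as the interface text tells. Its arguments: {"type":"object","properties":{"steps":{"type":"array","items":{"type":"object","properties":{"dp":{"type":"array","items":{"type":"number"}},"rot":{"type":"array","items":{"type":"number"}},"claw":{"type":"number"}}}},"newtons":{"type":"number"}},"required":["steps"]}

```bash
ls; mkdir -p pics; python3 - <<'E'
from cell import *
import cv2
print(get_obs())
for n in ["scene","side","wrist"]:
    s=snapshot(n); cv2.imwrite(f"pics/{n}0.png",s["pixels"])
    print(n,s["shot"],s["K"].tolist() if hasattr(s["K"],'tolist') else s["K"],{k:s[k] for k in s if k not in("pixels","K")})
E
```

```text
pics
{'time': 0.0, 'joint_pos': array([-0.04299357,  0.46840519, -0.01157313,  1.60357599,  0.00602715,
        1.07137692, -0.05630231]), 'joint_velocities': array([-0.00017451, -0.00062065,  0.00053016, -0.00034472,  0.0012219 ,
       -0.00152109,  0.00045922]), 'effort': array([-3.39112758e-04, -5.20573139e+01, -1.31628491e-02, -2.43752271e+01,
       -5.67366311e-02,  1.73054746e-02,  1.50106093e-04]), 'tool_pos': array([ 6.49391378e+02, -1.04444690e-01,  1.82141917e+02]), 'orientation': array([-3.13986784e+00,  1.58541500e-04,  1.57071003e+00]), 'wrist_force': array([0.74308475, 0.14487513, 0.17808657]), 'wrist_torque': array([ 0.04852646, -0.00193589, -0.02569108]), 'grip_width': 91.78730514144404}
scene 1 [[455.6497503815054, 0.0, 325.9324997812846], [0.0, 455.6497503815054, 235.8254064230635], [0.0, 0.0, 1.0]] {'eye': array([1243.61294902,   54.57978711, 1155.43199362]), 'attitude': array([-2.58189564,  0.01482983,  1.35568641]), 'shot': 1}
side 2 [[558.5326127547298, 0.0, 328.845507737113], [0.0, 558.5326127547298, 235.1296104004023], [0.0, 0.0, 1.0]] {'eye': array([ 497.33027948, 1195.62968365, 1225.98961495]), 'attitude': array([-2.38648815,  0.00797788, -3.02570778]), 'shot': 2}
wrist 3 [[351.506124368146, 0.0, 315.81217073174787], [0.0, 351.506124368146, 242.40342974857506], [0.0, 0.0, 1.0]] {'T_tool_cam': array([[-5.76216570e-04, -9.56243638e-01, -2.92570970e-01,
         8.20013947e+01],
       [ 9.99999438e-01, -2.90748242e-04, -1.01920601e-03,
        -1.40367087e+00],
       [ 8.89544765e-04, -2.92571393e-01,  9.56243269e-01,
        -2.00403111e+02],
       [ 0.00000000e+00,  0.00000000e+00,  0.00000000e+00,
         1.00000000e+00]]), 'shot': 3}
```

View pics/scene0.png

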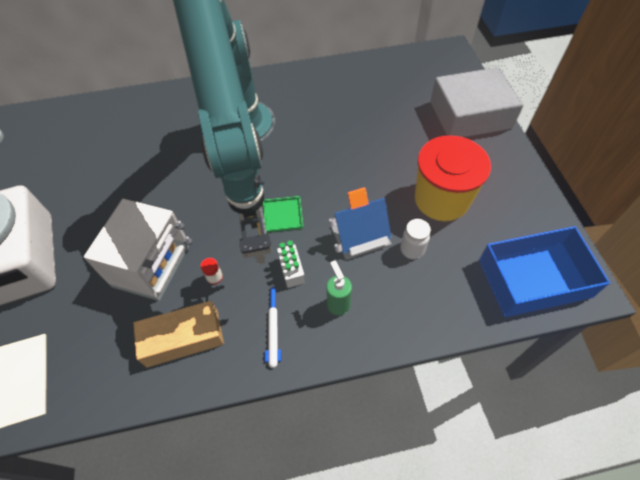

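View pics/side0.png

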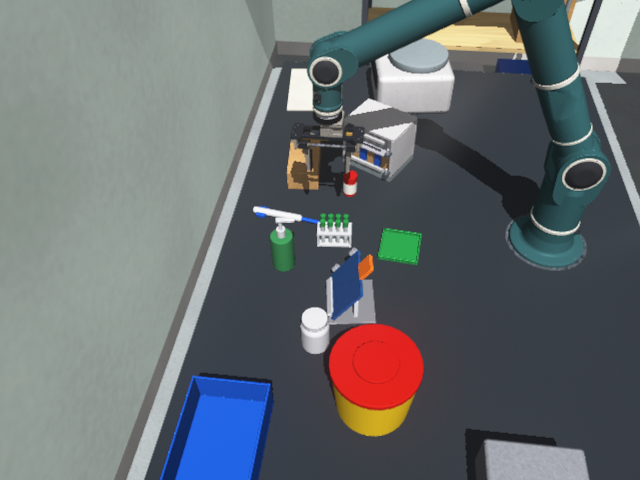

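View pics/wrist0.png

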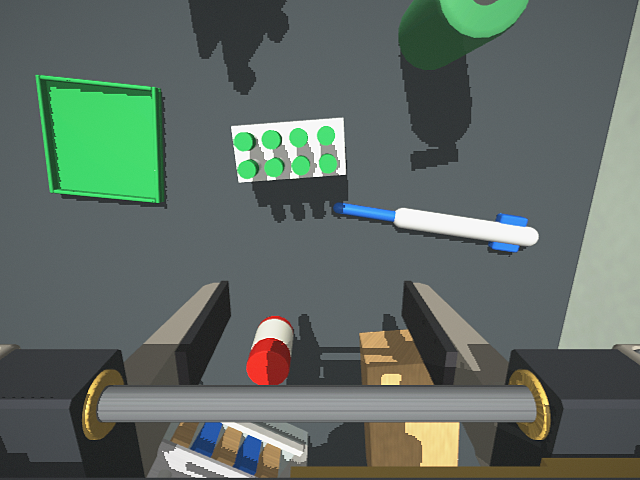

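```bash
cat > h.py <<'E'
from cell import *
import cv2, numpy as np
from scipy.spatial.transform import Rotation as R
from scipy.optimize import least_squares
def pose(o): 
    T=np.eye(4);T[:3,:3]=R.from_euler('xyz',o['orientation']).as_matrix();T[:3,3]=o['tool_pos'];return T
def shot(n,save=None):
    o=get_obs(); s=snapshot(n)
    if n=="wrist": s['T']=pose(o)@np.array(s['T_tool_cam'])
    else:
        T=np.eye(4);T[:3,:3]=R.from_euler('xyz',s['attitude']).as_matrix();T[:3,3]=s['eye'];s['T']=T
    if save: cv2.imwrite(f"pics/{save}.png",s['pixels'])
    return s
def ray(s,p):
    d=np.linalg.inv(s['K'])@np.array([p[0],p[1],1.]);d=s['T'][:3,:3]@d
    return s['T'][:3,3],d/np.linalg.norm(d)
def proj(s,P):
    P=np.atleast_2d(P);c=(P-s['T'][:3,3])@s['T'][:3,:3];q=c@np.array(s['K']).T
    return q[:,:2]/q[:,2:]
def atz(s,p,z):
    o,d=ray(s,p);return o+d*(z-o[2])/d[2]
def tri(obs):
    A=np.zeros((3,3));b=np.zeros(3)
    for s,p in obs:
        o,d=ray(s,p);M=np.eye(3)-np.outer(d,d);A+=M;b+=M@o
    X=np.linalg.solve(A,b)
    return X,[np.round(proj(s,X)[0]-p,1).tolist() for s,p in obs]
E
python3 - <<'E'
from h import *
S={n:shot(n) for n in ["scene","side","wrist"]}
for l in ["cabinet","pin_low","pin_high","door","knuckle_low","knuckle_high","door_free","door_tab","door_rack","pot","tray","tube_rack","pump_bottle","jar","pipette"]:
    ob=[]
    for n,s in S.items():
        r=pinpoint(s,l)
        if r:
            print(l,n,np.round(r[0]['point'],1),round(r[0]['conf'],2),len(r)); 
            if r[0]['conf']>.4: ob.append((s,np.array(r[0]['point'])))
    if len(ob)>1: print('   ->',*[np.round(tri(ob)[0],1),tri(ob)[1]])
E
```

```text
cabinet scene [191.8 247. ] 0.69 2
cabinet side [385.4 183.6] 0.67 2
   -> [ 481.8 -203.5   -1.5] [[0.1, 0.1], [0.1, -0.1]]
pin_low scene [190.6 238.2] 0.62 1
pin_low side [388.5 172.7] 0.92 1
   -> [ 478.1 -197.1   46.9] [[-1.0, -1.2], [-1.0, 0.9]]
pin_high scene [179. 228.] 0.7 1
pin_high side [385.8 149.7] 0.91 1
pin_high wrist [144.2 450.4] 0.69 1
   -> [ 490.5 -206.3  126.6] [[-0.4, -2.1], [-0.4, 2.3], [3.9, 5.8]]
door scene [340.5 253.9] 0.94 2
door side [330.9 272.2] 0.65 3
   -> [616.3 216.1  26.5] [[-0.3, -0.3], [-0.4, 0.3]]
knuckle_low scene [179.5 227.3] 0.7 2
knuckle_low side [335.2 270.2] 0.96 2
   -> [526.3 -90.6 -65.7] [[56.0, 35.7], [33.6, -49.9]]
knuckle_high scene [332.2 222.9] 0.97 1
knuckle_high side [351.4 255.2] 0.64 1
   -> [558.5 207.8  99.1] [[0.6, 0.7], [0.7, -0.5]]
door_free scene [386.9 215.4] 0.95 2
door_free side [347.2 304.5] 0.72 1
   -> [557.5 365.   87.5] [[-0.2, -0.2], [-0.2, 0.2]]
door_tab scene [357.1 200. ] 0.69 1
door_tab side [361.8 266.5] 0.95 1
   -> [527.8 283.9 144.5] [[0.2, 0.2], [0.2, -0.2]]
door_rack scene [353.8 238. ] 0.82 1
door_rack 
[... 344 characters left out ...]
9.5  74.4   8.1] [[-0.2, -0.4], [-1.0, 0.8], [-2.0, 1.3]]
tube_rack scene [294.1 271.4] 0.97 1
tube_rack side [337.8 238.6] 0.6 2
tube_rack wrist [291.2 146. ] 0.93 2
   -> [620.6  71.9   1.3] [[-2.7, -2.5], [-3.2, 1.9], [-1.4, -1.1]]
pump_bottle scene [336.8 303.5] 0.71 1
pump_bottle side [284.3 265.2] 0.66 1
pump_bottle wrist [426.6  33.3] 0.74 1
   -> [754.  176.5  -3.6] [[0.7, 0.8], [0.4, -0.7], [-1.6, -0.2]]
jar scene [411.4 245. ] 0.89 1
jar side [317.8 341.1] 0.64 1
   -> [624.5 428.5   8.3] [[0.1, 0.0], [0.1, -0.0]]
pipette scene [275.1 325. ] 0.96 1
pipette side [290.3 218.4] 0.92 1
pipette wrist [424.1 218.5] 0.66 1
   -> [770.8  -5.3  -2.5] [[-2.2, -1.4], [-1.0, 0.9], [1.4, -2.3]]
```

```bash
python3 - <<'E'
from h import *
a=shot("scene");b=shot("side")
c=cv2.resize(a['pixels'][180:380,70:270],(800,800),interpolation=cv2.INTER_CUBIC)[:600]
cv2.imwrite("pics/c1.png",c)
c=cv2.resize(b['pixels'][90:210,270:430],(800,600),interpolation=cv2.INTER_CUBIC)
cv2.imwrite("pics/c2.png",c)
for l in ["glove_box","sharps_tub"]:
  ob=[]
  for s in (a,b):
    r=pinpoint(s,l)
    if r: print(l,r[0]['point'],r[0]['conf']);ob.append((s,np.array(r[0]['point'])))
  if len(ob)>1: print(tri(ob))
E
```

```text
glove_box [183.6, 335.8] 0.91
glove_box [303.2, 165.3] 0.58
(array([ 761.66624376, -236.36105469,   22.91077127]), [[-0.5, -0.5], [-0.4, 0.3]])
sharps_tub [442.9, 200.0] 0.93
sharps_tub [371.9, 403.2] 0.63
(array([479.69697142, 578.23207151,  -3.2771911 ]), [[-0.7, -0.7], [-1.1, 0.7]])
```

View pics/c1.png

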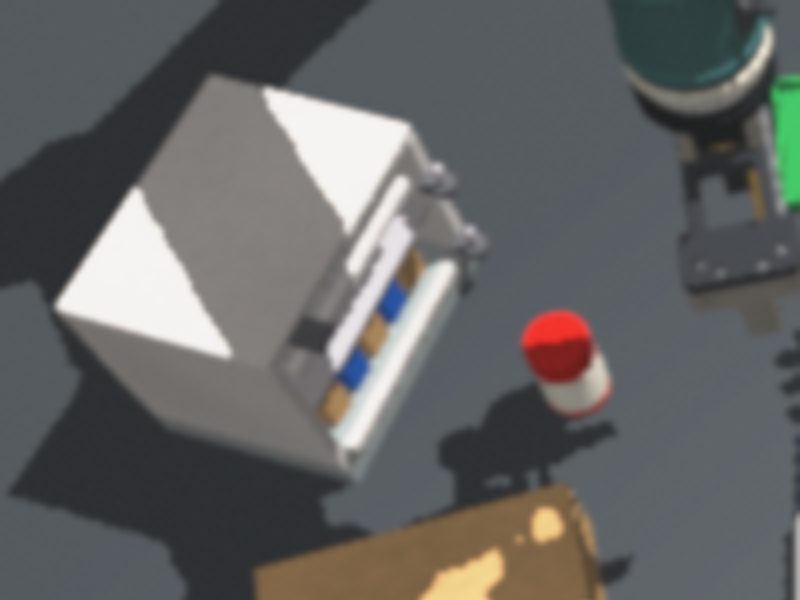

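View pics/c2.png

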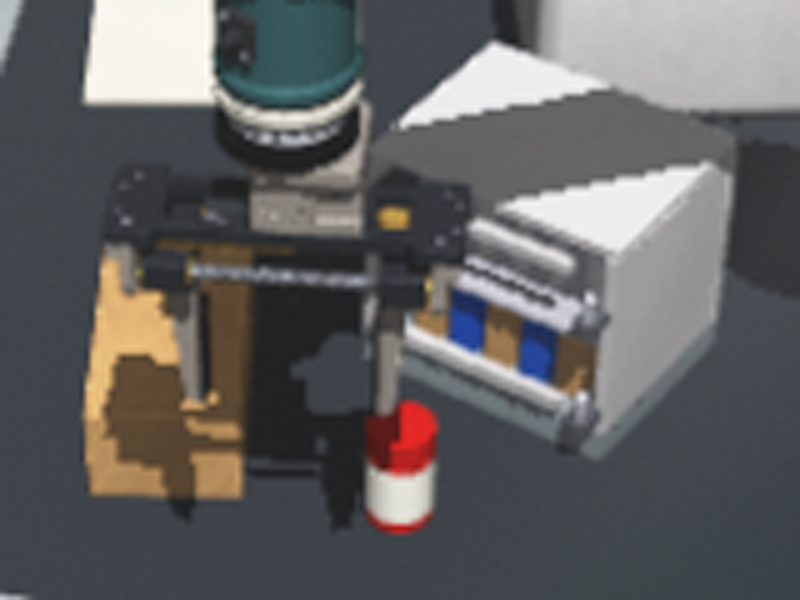

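```bash
python3 - <<'E'
from h import *
a=shot("scene")
P=[atz(a,p,172) for p in [(172.5,210.5),(123,198.75),(84.25,256.75),(137.5,271)]]
for p in P: print(p.round())
for i in range(4):
  d=P[(i+1)%4]-P[i]; print(np.linalg.norm(d),np.arctan2(d[1],d[0]))
for p in [(212.5,301),(134,322)]: print(atz(a,p,70))
E
```

```text
[ 470. -208.  172.]
[ 401. -338.  172.]
[ 564. -430.  172.]
[ 635. -299.  172.]
147.42541234259582 -2.0632408543941185
187.72337343268958 -0.5105850324917452
148.66594271466238 1.0749755078566632
188.20688384838576 2.6376417734119624
[ 704.97112299 -145.02564645   70.        ]
[ 719.01538584 -344.42486186   70.        ]
```

>>> send_rows(
  steps=[
    {"dp": [-0.011,-0.03,0],"rot": [0,0,-0.1],"claw": 1},
    {"dp": [-0.011,-0.03,0],"rot": [0,0,-0.1],"claw": 1},
    {"dp": [-0.011,-0.03,0],"rot": [0,0,-0.1],"claw": 1},
    {"dp": [-0.011,-0.03,0],"rot": [0,0,-0.1],"claw": 1},
    {"dp": [-0.01,-0.028,-0.01],"rot": [0,0,-0.1],"claw": 1},
    {"dp": [0,0,-0.035],"rot": [0,0,0],"claw": 1},
  ],
  newtons=15,
)

```text
time: 3.4
tool_pos: [597.6, -157.4, 143.3]
orientation: [3.13, 0.001, 1.057]
wrist_force: [2.1, -0.4, 0.5]
grip_width: 92.3
```

```bash
python3 - <<'E'
from h import *
o=get_obs();print(o['tool_pos'],o['orientation'],o['time'])
s=shot("wrist","w1");r=pinpoint(s,"pot");print(r[:1]); 
if r: print(atz(s,r[0]['point'],0))
b=shot("side","s1");r=pinpoint(b,"pot");print(r[:1], atz(b,r[0]['point'],0))
for l in ["pin_high","pin_low"]: print(l,pinpoint(s,l)[:1],pinpoint(b,l)[:1])
E
```

```text
[ 597.62690421 -157.439199    143.26389343] [3.12975505e+00 7.99751118e-04 1.05690042e+00] 3.4
[{'point': [310.0, 215.9], 'conf': 0.94}]
[ 594.98332883 -151.65251137    0.        ]
[{'point': [389.3, 172.4], 'conf': 0.67}] [ 471.67376975 -259.45715577    0.        ]
pin_high [{'point': [215.0, 384.9], 'conf': 0.93}] [{'point': [386.0, 150.1], 'conf': 0.82}]
pin_low [{'point': [239.7, 324.5], 'conf': 0.66}] [{'point': [387.7, 170.9], 'conf': 0.86}]
```

View pics/w1.png

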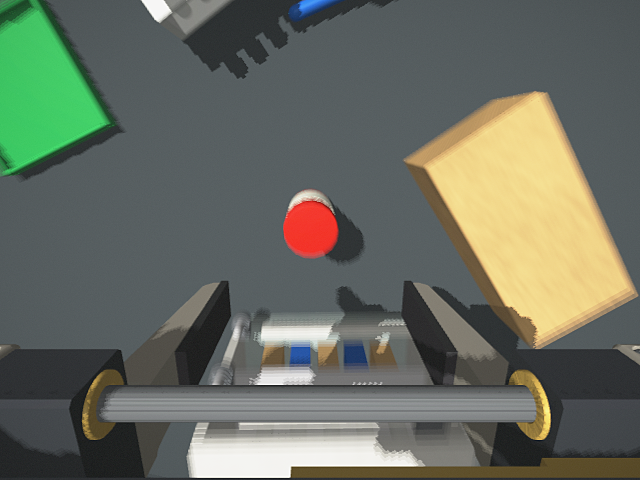

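```bash
python3 - <<'E'
from h import *
o=get_obs();print(o['tool_pos'],o['orientation'],o['time'],o['joint_velocities'])
s=shot("wrist","w2");r=pinpoint(s,"pot");print(r[:1],atz(s,r[0]['point'],0))
E
```

```text
[ 597.4231396  -146.94997628  139.59485223] [ 3.13941839e+00 -1.19041010e-03  1.07290216e+00] 3.8 [ 0.00143394  0.00097781  0.00510806  0.00524408  0.00079672 -0.00350953
  0.00070926]
[{'point': [314.7, 221.6], 'conf': 0.8}] [ 595.34569606 -146.89260682    0.        ]
```

>>> send_rows(
  steps=[
    {"dp": [-0.001,0,-0.02],"claw": 1},
    {"dp": [-0.001,0,-0.03],"claw": 1},
    {"dp": [0,0,-0.03],"claw": 1},
    {"dp": [0,0,-0.02],"claw": 1},
    {"dp": [0,0,-0.01],"claw": 1},
    {"dp": [0,0,0],"claw": -1},
    {"dp": [0,0,0],"claw": -1},
    {"dp": [0,0,0],"claw": -1},
    {"dp": [0,0,0],"claw": -1},
    {"dp": [0,0,0],"claw": -1},
  ],
  newtons=15,
)

```text
schema error: expected keys dp, rot, claw
```

>>> send_rows(
  steps=[
    {"dp": [-0.001,0,-0.02],"rot": [0,0,0],"claw": 1},
    {"dp": [-0.001,0,-0.03],"rot": [0,0,0],"claw": 1},
    {"dp": [0,0,-0.03],"rot": [0,0,0],"claw": 1},
    {"dp": [0,0,-0.02],"rot": [0,0,0],"claw": 1},
    {"dp": [0,0,-0.01],"rot": [0,0,0],"claw": 1},
    {"dp": [0,0,0],"rot": [0,0,0],"claw": -1},
    {"dp": [0,0,0],"rot": [0,0,0],"claw": -1},
    {"dp": [0,0,0],"rot": [0,0,0],"claw": -1},
    {"dp": [0,0,0],"rot": [0,0,0],"claw": -1},
    {"dp": [0,0,0],"rot": [0,0,0],"claw": -1},
  ],
  newtons=15,
)

```text
time: 4.73
tool_pos: [595.1, -148.2, 29.6]
orientation: [3.139, -0.001, 1.071]
wrist_force: [-0.1, 0.1, -0.2]
grip_width: 61.0
```

>>> send_rows(
  steps=[
    {"dp": [0,0,0],"rot": [0,0,0],"claw": -1},
    {"dp": [0,0,0],"rot": [0,0,0],"claw": -1},
    {"dp": [0,0,0],"rot": [0,0,0],"claw": -1},
    {"dp": [0,0,0],"rot": [0,0,0],"claw": -1},
    {"dp": [0,0,0.01],"rot": [0,0,0],"claw": -1},
    {"dp": [0,0,0.02],"rot": [0,0,0],"claw": -1},
    {"dp": [0,0,0.02],"rot": [0,0,0],"claw": -1},
    {"dp": [-0.008,0.01,0.02],"rot": [0,0,0],"claw": -1},
    {"dp": [-0.015,0.02,0],"rot": [0,0,0],"claw": -1},
    {"dp": [-0.018,0.024,0],"rot": [0,0,0],"claw": -1},
  ],
)

```text
time: 5.57
tool_pos: [553.8, -95.2, 99.9]
orientation: [3.138, -0.001, 1.068]
wrist_force: [-0.8, 0.7, -1.4]
grip_width: 44.4
```

>>> send_rows(
  steps=[
    {"dp": [-0.018,0.024,0],"rot": [0,0,0],"claw": -1},
    {"dp": [-0.02,0.027,0],"rot": [0,0,0],"claw": -1},
    {"dp": [-0.02,0.027,0],"rot": [0,0,0],"claw": -1},
    {"dp": [-0.02,0.027,0],"rot": [0,0,0],"claw": -1},
    {"dp": [-0.02,0.027,0],"rot": [0,0,0],"claw": -1},
    {"dp": [-0.015,0.02,0],"rot": [0,0,0],"claw": -1},
    {"dp": [-0.008,0.01,0],"rot": [0,0,0],"claw": -1},
    {"dp": [-0.003,0.006,0],"rot": [0,0,0],"claw": -1},
    {"dp": [0,0,-0.01],"rot": [0,0,0],"claw": -1},
    {"dp": [0,0,-0.015],"rot": [0,0,0],"claw": -1},
  ],
)

```text
time: 6.4
tool_pos: [430.6, 74.4, 74.3]
orientation: [3.139, -0.003, 1.071]
wrist_force: [0.2, -0.7, -1.6]
grip_width: 44.6
```

```bash
python3 - <<'E'
from h import *
s=shot("wrist","w3");o=get_obs();print(o['tool_pos'],o['grip_width'],o['wrist_force'])
b=shot("side","s3");r=pinpoint(b,"pot");print(r[:1])
r=pinpoint(b,"tray");print(r[:1],atz(b,r[0]['point'],0))
c=cv2.resize(b['pixels'][160:310,320:520],(800,600));cv2.imwrite("pics/c3.png",c)
E
```

```text
[428.27510275  73.46738805  71.3417209 ] 44.994385809188614 [-0.47104168 -1.05059055 -2.16343983]
[{'point': [400.5, 234.0], 'conf': 0.86}]
[{'point': [397.1, 244.4], 'conf': 0.6}] [434.96372557  66.18782845   0.        ]
```

View pics/c3.png

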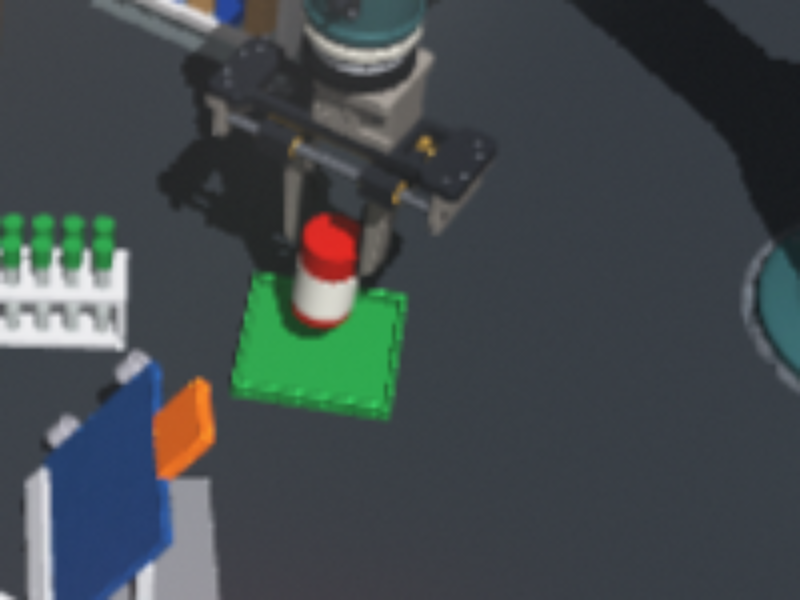

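View pics/w3.png

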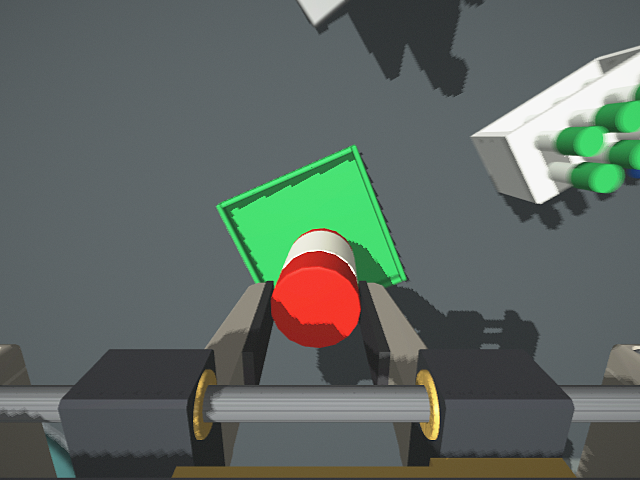

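>>> send_rows(
  steps=[
    {"dp": [0,0,-0.015],"rot": [0,0,0],"claw": -1},
    {"dp": [0,0,-0.013],"rot": [0,0,0],"claw": -1},
    {"dp": [0,0,-0.007],"rot": [0,0,0],"claw": -1},
    {"dp": [0,0,-0.004],"rot": [0,0,0],"claw": -1},
    {"dp": [0,0,-0.0015],"rot": [0,0,0],"claw": -1},
    {"dp": [0,0,0],"rot": [0,0,0],"claw": -1},
  ],
)

```text
time: 7.1
tool_pos: [429.4, 73.9, 32.9]
orientation: [3.141, -0.0, 1.07]
wrist_force: [0.1, -0.3, -1.5]
grip_width: 44.3
```

>>> send_rows(
  steps=[
    {"dp": [0,0,-0.001],"rot": [0,0,0],"claw": -1},
    {"dp": [0,0,0],"rot": [0,0,0],"claw": 0.5},
    {"dp": [0,0,0],"rot": [0,0,0],"claw": 0.5},
    {"dp": [0,0,0],"rot": [0,0,0],"claw": 0.5},
    {"dp": [0,0,0],"rot": [0,0,0],"claw": 0.5},
    {"dp": [0,0,0.01],"rot": [0,0,0],"claw": 0.5},
    {"dp": [0,0,0.03],"rot": [0,0,0],"claw": 0.5},
    {"dp": [0,0,0.035],"rot": [0,0,0],"claw": 0.5},
    {"dp": [0,0,0.035],"rot": [0,0,0],"claw": 0.5},
    {"dp": [0,0,0.035],"rot": [0,0,0],"claw": 0.5},
  ],
)

```text
time: 7.93
tool_pos: [428.5, 73.8, 178.9]
orientation: [3.142, 0.0, 1.071]
wrist_force: [1.2, 0.7, -0.4]
grip_width: 69.1
```

```bash
cat >> h.py <<'E'
DP={"door":[0,0,0],"knuckle_low":[0,0,12],"knuckle_high":[0,0,92],"door_free":[160,0,62.5],"door_tab":[85,0,148]}
def fitdoor(obs,lean=None,x0=None):
    # obs: (s,label,px,conf); params x,y,z,yaw,lean(about door x), roll
    def RM(p): return R.from_euler('z',p[3])*R.from_euler('y',p[5] if len(p)>5 else 0)*R.from_euler('x',p[4])
    def f(p):
        M=RM(p);r=[]
        for s,l,q,c in obs: r+=list((proj(s,p[:3]+M.apply(DP[l]))[0]-q)/1.5)
        r.append((p[4]-(lean or 0))/0.02)
        if len(p)>5: r.append(p[5]/0.01)
        return r
    r=least_squares(f,x0,loss='soft_l1')
    return r.x,RM(r.x),np.array(f(r.x))[:2*len(obs)].reshape(-1,2)*1.5
E
python3 - <<'E'
from h import *
S={n:shot(n) for n in ["scene","side","wrist"]}
obs=[]
for n,s in S.items():
    cv2.imwrite(f"pics/{n}4.png",s['pixels'])
    for l in DP:
        r=pinpoint(s,l)
        for q in r[:1]:
            print(n,l,np.round(q['point'],1),round(q['conf'],2))
            if q['conf']>.4: obs.append((s,l,np.array(q['point']),q['conf']))
# rotation sign: top leans to door +y : z'=Rx(a)z=(0,-sin a,cos a) -> a=-35deg
x,M,res=fitdoor(obs,-0.61,[616,216,26,1.69,-.61,0])
print(x.round(3));print(M.as_matrix().round(3))
for (s,l,q,c),e in zip(obs,res): print(l,e.round(1))
for l in DP: print(l,(x[:3]+M.apply(DP[l])).round(1))
print("time",get_obs()['time'])
E
```

```text
scene door [339.2 254.8] 0.69
scene knuckle_low [338.4 247.8] 0.55
scene knuckle_high [332.1 223.9] 0.82
scene door_free [385.9 217.1] 0.97
scene door_tab [355.5 198.4] 0.9
side door [329.9 272.9] 0.79
side knuckle_low [332.3 267.4] 0.6
side knuckle_high [350.8 256.4] 0.71
side door_free [350.7 308.2] 0.94
side door_tab [365.2 265.9] 0.92
[ 6.16112e+02  2.13751e+02  2.32350e+01  1.75000e+00 -6.11000e-01
  2.00000e-03]
[[-0.178 -0.806 -0.565]
 [ 0.984 -0.147 -0.101]
 [-0.002 -0.574  0.819]]
door [ 0.1 -0.6]
knuckle_low [0.  2.8]
knuckle_high [-0.   1.6]
door_free [-0.2 -0.7]
door_tab [ 0.3 -1. ]
door [ 0.8 -0.3]
knuckle_low [0.9 2.8]
knuckle_high [-0.6 -2.7]
door_free [-1.8 -0.2]
door_tab [1.  0.4]
door [616.1 213.8  23.2]
knuckle_low [609.3 212.5  33.1]
knuckle_high [564.1 204.5  98.6]
door_free [552.3 364.9  74.2]
door_tab [517.4 282.5 144.3]
time 8.8333
```

View pics/wrist4.png

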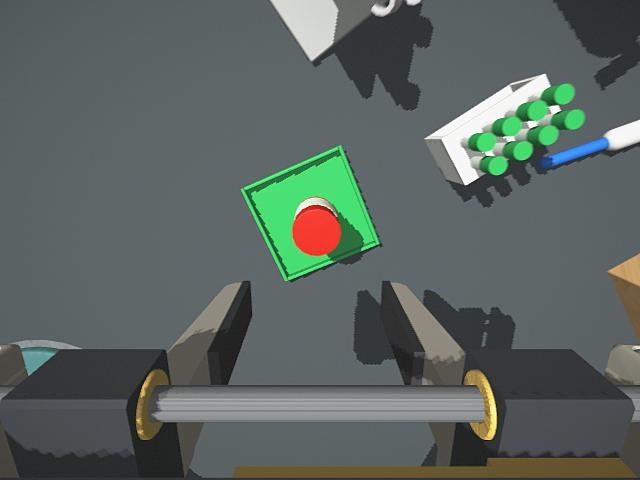

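View pics/side4.png

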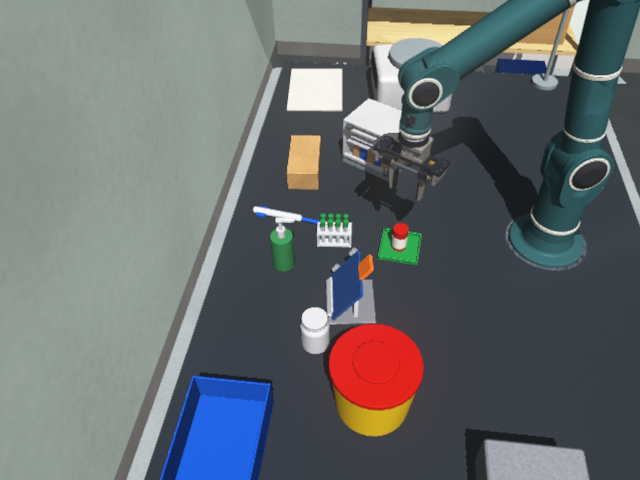

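>>> send_rows(
  steps=[
    {"dp": [0.004,-0.013,0.005],"rot": [0,0,0],"claw": 1},
    {"dp": [0.009,-0.03,0.005],"rot": [0,0,0],"claw": 1},
    {"dp": [0.011,-0.036,0.005],"rot": [0,0,0],"claw": 1},
    {"dp": [0.011,-0.036,0.005],"rot": [0,0,0],"claw": 1},
    {"dp": [0.011,-0.036,0],"rot": [0,0,0],"claw": 1},
    {"dp": [0.01,-0.034,0],"rot": [0,0,0],"claw": 1},
    {"dp": [0.009,-0.03,0],"rot": [0,0,0],"claw": 1},
    {"dp": [0.006,-0.018,0],"rot": [0,0,0],"claw": 1},
    {"dp": [0.003,-0.008,0],"rot": [0,0,0],"claw": 1},
    {"dp": [0,0,0],"rot": [0,0,0],"claw": 1},
  ],
)

```text
time: 9.67
tool_pos: [503.1, -168.8, 196.4]
orientation: [3.142, 0.001, 1.068]
wrist_force: [0.5, -0.4, -0.1]
grip_width: 91.9
```

```bash
cat > pins.py <<'E'
from h import *
import sys,pickle
o=get_obs();print(o['tool_pos'].round(1),o['time'],np.abs(o['joint_velocities']).max().round(4))
s=shot("wrist",sys.argv[1])
d={'s':s}
for l in ["pin_high","pin_low","cabinet"]:
    r=pinpoint(s,l);print(l,[(np.round(q['point'],1).tolist(),round(q['conf'],2)) for q in r[:2]])
    if r: d[l]=np.array(r[0]['point'])
pickle.dump(d,open(sys.argv[1]+".pkl","wb"))
E
python3 pins.py w5
```

```text
[ 503.1 -168.8  196.4] 9.6667 0.0388
pin_high [([316.6, 285.6], 0.69)]
pin_low [([320.0, 249.4], 0.66)]
cabinet [([316.5, 244.1], 0.6)]
```

View pics/w5.png

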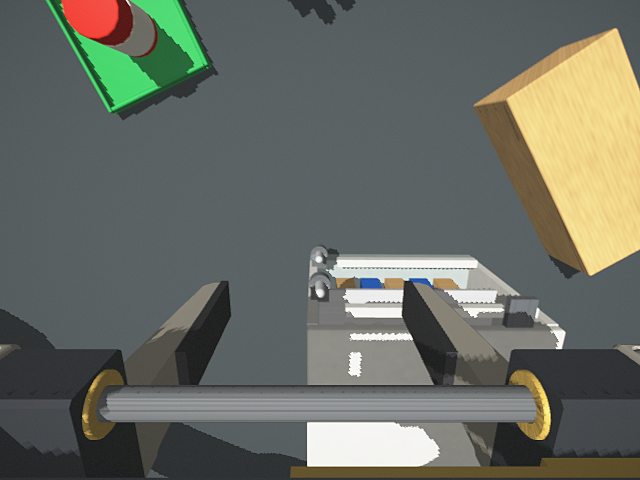

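>>> send_rows(
  steps=[
    {"dp": [-0.008,-0.015,0],"rot": [0,0,0],"claw": 1},
    {"dp": [-0.013,-0.024,0],"rot": [0,0,0],"claw": 1},
    {"dp": [-0.006,-0.012,0],"rot": [0,0,0],"claw": 1},
    {"dp": [-0.002,-0.003,0],"rot": [0,0,0],"claw": 1},
    {"dp": [0,0,0],"rot": [0,0,0],"claw": 1},
    {"dp": [0,0,0],"rot": [0,0,0],"claw": 1},
  ],
)

```text
time: 10.37
tool_pos: [474.6, -219.4, 196.7]
orientation: [3.142, -0.001, 1.073]
wrist_force: [0.0, -0.3, 0.1]
grip_width: 91.8
```

```bash
python3 pins.py w6; python3 - <<'E'
import pickle
from h import *
A=pickle.load(open('w5.pkl','rb'));B=pickle.load(open('w6.pkl','rb'))
for l in ["pin_high","pin_low","cabinet"]:
    z={"pin_high":122,"pin_low":42,"cabinet":0}[l]
    for D in (A,B):
        if l in D: print(l,atz(D['s'],D[l],z).round(1))
c=A['s']['pixels'][230:320,290:410];cv2.imwrite('pics/z5.png',cv2.resize(c,(800,600),interpolation=cv2.INTER_CUBIC))
c=B['s']['pixels'][170:290,280:440];cv2.imwrite('pics/z6.png',cv2.resize(c,(800,600),interpolation=cv2.INTER_CUBIC))
E
```

```text
[ 474.6 -219.4  196.7] 10.3667 0.0074
pin_high [([315.7, 217.3], 0.9)]
pin_low [([320.1, 197.4], 0.95)]
cabinet [([318.3, 195.7], 0.79)]
pin_high [ 482.9 -204.7  122. ]
pin_high [ 482.3 -202.8  122. ]
pin_low [ 489.1 -201.2   42. ]
pin_low [ 487.4 -202.8   42. ]
cabinet [ 482.4 -205.8    0. ]
cabinet [ 483.5 -206.7    0. ]
```

View pics/z5.png

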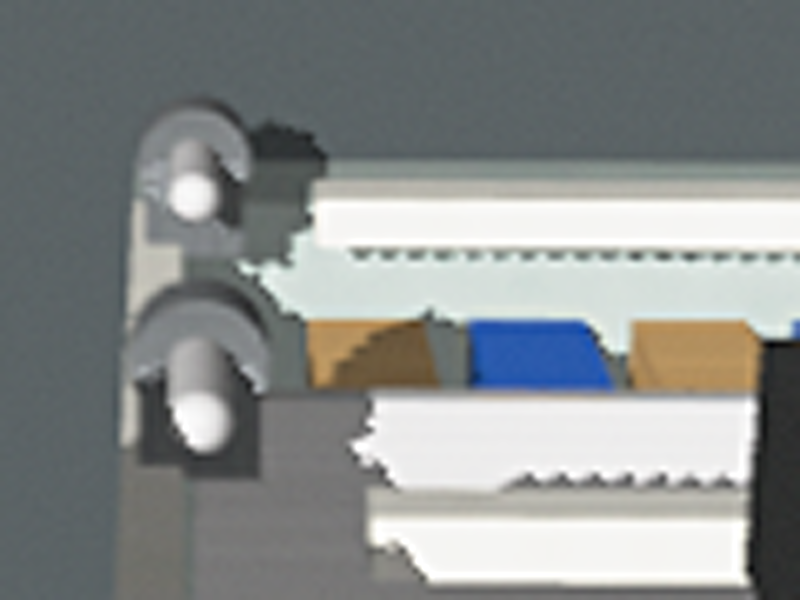

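View pics/z6.png

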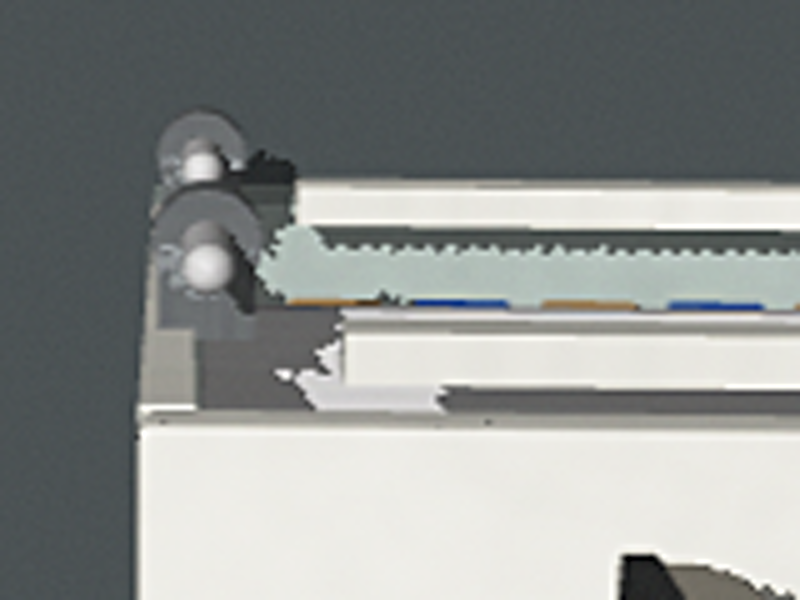

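```bash
python3 - <<'E'
import pickle
from h import *
A=pickle.load(open('w5.pkl','rb'))['s'];B=pickle.load(open('w6.pkl','rb'))['s']
for D,p,z in [(A,(320.5,293),138),(A,(319,259.5),58),(B,(321.4,223),138),(B,(320.4,203),58)]: print(atz(D,p,z).round(1))
# cabinet front-top edge yaw from B: corner (140,425)->, edge
for p in [(280+140/5,170+418/5),(280+780/5,170+432/5)]: print(atz(B,p,172))
p,q=[atz(B,p,172) for p in [(280+140/5,170+418/5),(280+780/5,170+432/5)]]
print(np.arctan2(*(q-p)[[1,0]]))
E
```

```text
[ 486.  -205.6  138. ]
[ 485.4 -205.5   58. ]
[ 485.8 -205.6  138. ]
[ 486.1 -205.3   58. ]
[ 471.26695084 -212.37031018  172.        ]
[ 546.5109408  -255.61625212  172.        ]
-0.5216409703010231
```

```bash
python3 - <<'E'
from h import *
o=get_obs()
Rc=R.from_euler('xyz',o['orientation'])
Rt=R.from_euler('z',1.75)*R.from_euler('x',-.61)*R.from_euler('x',np.pi)
print((Rt*Rc.inv()).as_rotvec(), Rt.as_euler('xyz'))
E
```

```text
[-0.09894113 -0.61364219  0.65563374] [ 2.53159265e+00 -2.22044605e-16  1.75000000e+00]
```

>>> send_rows(
  steps=[
    {"dp": [0,0.015,0.01],"rot": [-0.006,-0.038,0.041],"claw": 0.5},
    {"dp": [0,0.03,0.01],"rot": [-0.006,-0.038,0.041],"claw": 0.5},
    {"dp": [0,0.036,0],"rot": [-0.006,-0.038,0.041],"claw": 0.5},
    {"dp": [0,0.036,0],"rot": [-0.006,-0.038,0.041],"claw": 0.5},
    {"dp": [0,0.036,0],"rot": [-0.006,-0.038,0.041],"claw": 0.5},
    {"dp": [0,0.036,0],"rot": [-0.006,-0.038,0.041],"claw": 0.5},
    {"dp": [0,0.036,0],"rot": [-0.006,-0.038,0.041],"claw": 0.5},
    {"dp": [0,0.036,0],"rot": [-0.006,-0.038,0.041],"claw": 0.5},
  ],
)

```text
time: 11.23
tool_pos: [473.7, 42.4, 217.1]
orientation: [2.837, -0.054, 1.413]
wrist_force: [-0.1, -0.1, 0.1]
grip_width: 69.1
```

>>> send_rows(
  steps=[
    {"dp": [0,0.036,0],"rot": [-0.006,-0.038,0.041],"claw": 0.5},
    {"dp": [0,0.036,0],"rot": [-0.006,-0.038,0.041],"claw": 0.5},
    {"dp": [0,0.036,0],"rot": [-0.006,-0.038,0.041],"claw": 0.5},
    {"dp": [0,0.036,0],"rot": [-0.006,-0.038,0.041],"claw": 0.5},
    {"dp": [0,0.035,0],"rot": [-0.006,-0.038,0.041],"claw": 0.5},
    {"dp": [0,0.028,-0.003],"rot": [-0.006,-0.038,0.041],"claw": 0.5},
    {"dp": [0,0.018,-0.003],"rot": [-0.006,-0.038,0.041],"claw": 0.5},
    {"dp": [0,0.008,0],"rot": [-0.006,-0.038,0.041],"claw": 0.5},
    {"dp": [0,0,0],"rot": [0,0,0],"claw": 0.5},
    {"dp": [0,0,0],"rot": [0,0,0],"claw": 0.5},
  ],
)

```text
time: 12.07
tool_pos: [473.3, 273.1, 210.2]
orientation: [2.539, -0.002, 1.749]
wrist_force: [0.4, -0.5, 0.4]
grip_width: 68.8
```

```bash
cat > door.py <<'E'
from h import *
import sys,pickle
o=get_obs();print(o['tool_pos'].round(1),o['orientation'].round(3),o['time'],o['joint_pos'].round(2),o['wrist_force'].round(1))
S={n:shot(n,f"{n}_{sys.argv[1]}") for n in ["wrist","scene","side"]}
obs=[]
for n,s in S.items():
    for l in DP:
        r=pinpoint(s,l)
        for q in r[:1]:
            obs.append((s,l,np.array(q['point']),q['conf'],n))
pickle.dump((o,obs),open(sys.argv[1]+".pkl","wb"))
for b in obs: print(b[4],b[1],b[2].round(1),round(b[3],2))
E
python3 door.py d1; python3 - <<'E'
import pickle
from h import *
o,obs=pickle.load(open('d1.pkl','rb'))
for nm in (["wrist"],["scene","side"],["wrist","scene","side"]):
    ob=[b[:4] for b in obs if b[3]>.5 and b[4] in nm]
    x,M,res=fitdoor(ob,-.61,[616,214,24,1.75,-.61,0]);print(nm,x.round(3))
    print([(b[1],e.round(1).tolist()) for b,e in zip(ob,res)])
    print((x[:3]+M.apply([85,0,148])).round(1))
E
```

```text
[473.3 273.1 210.2] [ 2.539e+00 -2.000e-03  1.749e+00] 12.0667 [-0.46  0.04 -0.35  2.27  0.86  0.47 -1.34] [ 0.4 -0.5  0.4]
wrist door [318.2 268.5] 0.89
wrist knuckle_low [318.7 275.1] 0.94
wrist knuckle_high [318.5 300.4] 0.58
wrist door_tab [317.8 236. ] 0.61
scene door [339.9 252.1] 0.95
scene knuckle_low [338.6 249.6] 0.59
scene knuckle_high [440.7 199.5] 0.68
scene door_free [387.4 217. ] 0.77
scene door_tab [356.1 198.6] 0.89
side door [330.6 274.3] 0.55
side door_free [345.8 304.8] 0.72
side door_tab [364.1 267.2] 0.95
['wrist'] [ 6.12391e+02  2.14027e+02  2.80470e+01  1.74000e+00 -6.14000e-01
  3.00000e-03]
[('door', [0.3, 0.7]), ('knuckle_low', [-0.3, -2.5]), ('knuckle_high', [-0.5, 0.4]), ('door_tab', [0.4, 0.2])]
[513.9 283.8 148.8]
['scene', 'side'] [ 6.15298e+02  2.15139e+02  2.79370e+01  1.69900e+00 -6.07000e-01
 -2.00000e-03]
[('door', [-0.1, 1.0]), ('knuckle_low', [0.4, -0.2]), ('knuckle_high', [-107.3, 24.5]), ('door_free', [0.7, 0.1]), ('door_tab', [2.2, -1.8]), ('door', [0.3, -2.4]), ('door_free', [0.1, 3.0]), ('door_tab', [0.7, -0.6])]
[520.8 288.5 149.7]
['wrist', 'scene', 'side'] [ 6.15099e+02  2.12660e+02  2.49810e+01  1.71900e+00 -6.20000e-01
 -2.00000e-03]
[('door', [0.5, 0.9]), ('knuckle_low', [-0.1, -2.4]), ('knuckle_high', [-0.7, -0.4]), ('door_tab', [1.7, -0.6]), ('door', [-1.0, 1.6]), ('knuckle_low', [-0.6, 0.4]), ('knuckle_high', [-108.7, 25.2]), ('door_free', [-1.1, -0.1]), ('door_tab', [0.3, -1.6]), ('door', [0.5, -2.4]), ('door_free', [1.8, 2.8]), ('door_tab', [2.0, -0.8])]
[517.6 283.8 145.6]
```

View pics/wrist_d1.png

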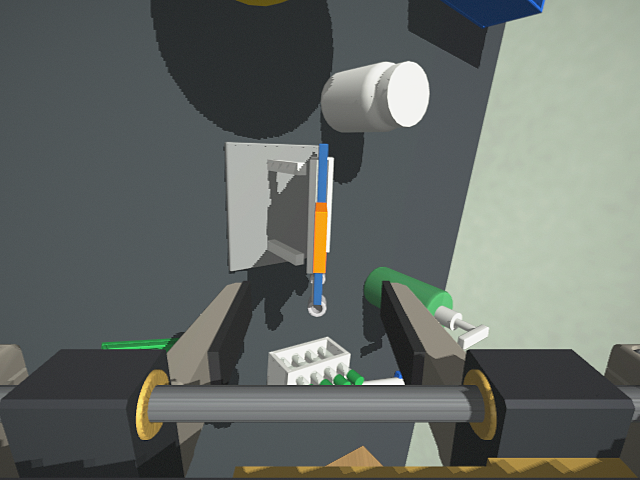

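```bash
python3 - <<'E'
import cv2
c=cv2.imread('pics/wrist_d1.png')[130:330,280:360]
cv2.imwrite('pics/z7.png',cv2.resize(c[:100],(640,800),interpolation=cv2.INTER_CUBIC)[:600])
cv2.imwrite('pics/z8.png',cv2.resize(c[70:195],(480,750),interpolation=cv2.INTER_CUBIC)[150:750])
E
```

```text
(no output)
```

View pics/z7.png

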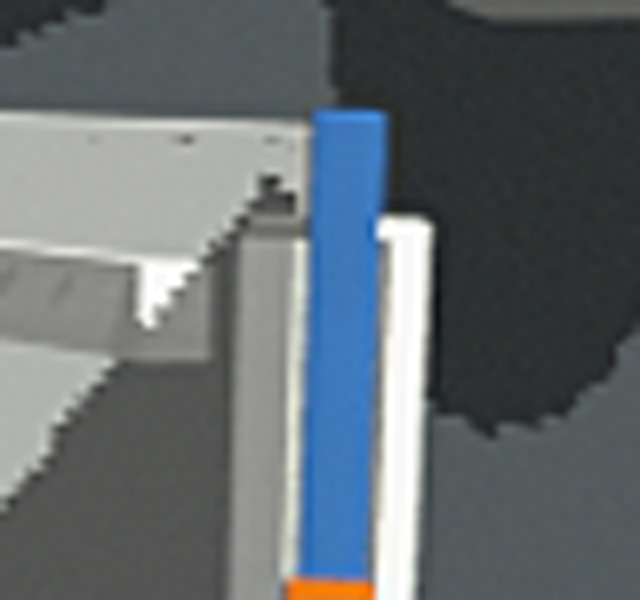

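View pics/z8.png

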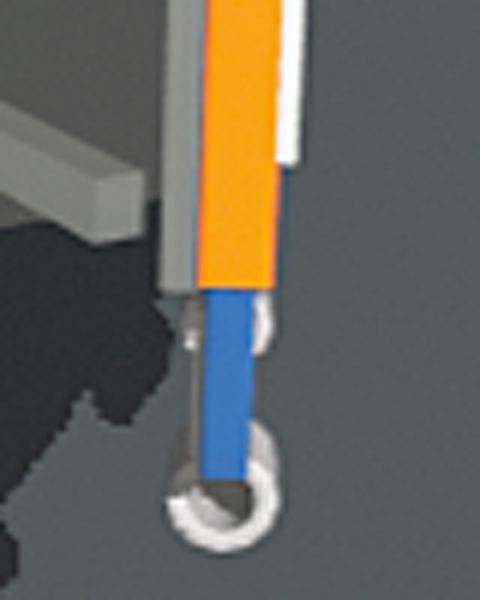

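```bash
cat >> h.py <<'E'
def fitfeat(s,feat,x0,extra=(),free=True,sx=0.01,sl=0.03):
    def RM(p): return R.from_euler('z',p[3])*R.from_euler('y',p[5])*R.from_euler('x',p[4])
    def f(p):
        M=RM(p);r=[]
        for P,q in feat: r+=list((proj(s,p[:3]+M.apply(P))[0]-q)/0.5)
        for (s2,l,q,w) in extra: r+=list((proj(s2,p[:3]+M.apply(DP[l]))[0]-q)/w)
        return r+[(p[4]-x0[4])/sl,(p[5]-x0[5])/sx]
    r=least_squares(f,x0,loss='soft_l1')
    return r.x,RM(r.x),np.array(f(r.x))[:2*len(feat)].reshape(-1,2)*.5
E
python3 - <<'E'
import pickle
from h import *
o,obs=pickle.load(open('d1.pkl','rb'))
s=[b[0] for b in obs if b[4]=='wrist'][0]
feat=[((160,4,125),(319.1,144.1)),((160,-4,125),(328.4,144)),((60,5,170),(313,273)),((60,-5,170),(325.3,273)),((11,4,125),(313.3,304.7)),((11,-4,125),(321,304.7)),((0,0,110),(317,307.5))]
feat=[(np.array(a,float),np.array(b)) for a,b in feat]
x,M,e=fitfeat(s,feat,[615,213,25,1.73,-.611,0])
print(x.round(3));print(e.round(1).tolist())
T=pose(o)
for P in [(85,0,148),(85,0,129),(0,0,12),(0,0,92)]:
    w=x[:3]+M.apply(P);print(P,w.round(1),'tool',(T[:3,:3].T@(w-T[:3,3])).round(1))
Rt=M*R.from_euler('x',np.pi)
print('rot',(Rt*R.from_matrix(T[:3,:3]).inv()).as_rotvec().round(4))
for b in obs:
    if b[3]>.5: print(b[4],b[1],(proj(b[0],x[:3]+M.apply(DP[b[1]]))[0]-b[2]).round(1))
E
```

```text
[ 6.16859e+02  2.09522e+02  2.06550e+01  1.70400e+00 -6.12000e-01
 -1.00000e-03]
[[-0.1, -0.2], [0.0, 0.2], [-0.1, -0.2], [0.1, 0.3], [-0.2, -0.4], [0.4, -0.1], [-0.1, 0.4]]
(85, 0, 148) [521.3 282.4 141.9] tool [ 0.4  1.6 84. ]
(85, 0, 129) [532.1 283.9 126.3] tool [-1.00e-01  1.70e+00  1.03e+02]
(0, 0, 12) [610.  208.6  30.5] tool [-88.2  -0.3 217.7]
(0, 0, 92) [564.5 202.5  96. ] tool [-86.   -1.  137.7]
rot [-0.0002 -0.0097 -0.0453]
wrist door [-0.7  2.1]
wrist knuckle_low [-1.2 -1.3]
wrist knuckle_high [-1.5 -0. ]
wrist door_tab [2.5 0.1]
scene door [-1.9  3.1]
scene knuckle_low [-1.5  1.9]
scene knuckle_high [-109.3   26.8]
scene door_free [-1.5  2.2]
scene door_tab [0.  0.4]
side door [ 0.  -2.3]
side door_free [0.1 2.9]
side door_tab [ 0.5 -0.4]
```

```bash
python3 - <<'E'
from h import *
o=get_obs();print(o['tool_pos'],o['orientation'])
M=R.from_euler('z',1.704)*R.from_euler('x',-.612)
t=np.array([616.9,209.5,20.7])+M.apply([85,0,132])
print(t,t-o['tool_pos'],(M*R.from_euler('x',np.pi)*R.from_euler('xyz',o['orientation']).inv()).as_rotvec())
E
```

```text
[473.97365669 272.9875199  210.56057242] [ 2.53750206 -0.00276227  1.74870667]
[530.44818204 283.67540716 128.74208506] [ 56.47452535  10.68788726 -81.81848736] [-0.00150362 -0.00824255 -0.04471733]
```

>>> send_rows(
  steps=[
    {"dp": [0.004,0.001,-0.006],"rot": [-0.001,-0.004,-0.022],"claw": -0.2},
    {"dp": [0.01,0.002,-0.015],"rot": [0,-0.004,-0.022],"claw": -0.2},
    {"dp": [0.013,0.0025,-0.019],"rot": [0,0,0],"claw": -0.2},
    {"dp": [0.013,0.0025,-0.019],"rot": [0,0,0],"claw": -0.2},
    {"dp": [0.0105,0.002,-0.015],"rot": [0,0,0],"claw": -0.2},
    {"dp": [0.005,0.0005,-0.006],"rot": [0,0,0],"claw": -0.2},
    {"dp": [0.001,0.0002,-0.002],"rot": [0,0,0],"claw": -0.2},
    {"dp": [0,0,0],"rot": [0,0,0],"claw": -0.2},
  ],
)

```text
time: 13.63
tool_pos: [530.3, 283.5, 127.8]
orientation: [2.531, -0.0, 1.705]
wrist_force: [0.1, -0.5, 0.2]
grip_width: 36.9
```

```bash
python3 - <<'E'
from h import *
o=get_obs();print(o['tool_pos'],o['orientation'])
s=shot("wrist","w9")
E
```

```text
[530.29971359 283.54722912 127.79038832] [ 2.53100747e+00 -4.61452353e-05  1.70458525e+00]
```

View pics/w9.png

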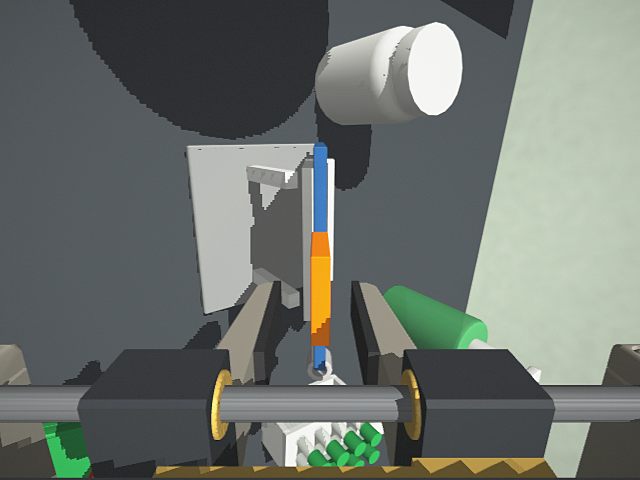

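>>> send_rows(
  steps=[
    {"dp": [0,0,0],"rot": [0,0,0],"claw": -1},
    {"dp": [0,0,0],"rot": [0,0,0],"claw": -1},
    {"dp": [0,0,0],"rot": [0,0,0],"claw": -1},
    {"dp": [0,0,0],"rot": [0,0,0],"claw": -1},
    {"dp": [0,0,0],"rot": [0,0,0],"claw": -1},
    {"dp": [0,0,0],"rot": [0,0,0],"claw": -1},
    {"dp": [0,0,0],"rot": [0,0,0],"claw": -1},
  ],
  newtons=40,
)

```text
time: 14.27
tool_pos: [530.7, 283.9, 129.3]
orientation: [2.528, -0.001, 1.705]
wrist_force: [-3.7, -0.3, 6.3]
grip_width: 9.3
```

>>> send_rows(
  steps=[
    {"dp": [-0.0028,-0.0004,0.004],"rot": [0,0,0],"claw": -1},
    {"dp": [-0.0057,-0.0008,0.0082],"rot": [0,0,0],"claw": -1},
    {"dp": [-0.0085,-0.0011,0.0123],"rot": [0,0,0],"claw": -1},
    {"dp": [-0.0114,-0.0015,0.0164],"rot": [0,0,0],"claw": -1},
    {"dp": [-0.0114,-0.0015,0.0164],"rot": [0,0,0],"claw": -1},
    {"dp": [-0.0114,-0.0015,0.0164],"rot": [0,0,0],"claw": -1},
    {"dp": [-0.0114,-0.0015,0.0164],"rot": [0,0,0],"claw": -1},
  ],
)

```text
time: 14.85
tool_pos: [466.4, 274.7, 218.5]
orientation: [2.532, -0.0, 1.704]
wrist_force: [0.0, -0.0, -2.8]
grip_width: 9.3
```

```bash
python3 - <<'E'
from h import *
o=get_obs();print(o['tool_pos'],o['orientation'],o['joint_pos'].round(2),o['wrist_force'],o['grip_width'])
s=shot("wrist","w10");s=shot("side","s10")
E
```

```text
[466.41781717 274.73446002 218.47528509] [ 2.53192636e+00 -8.09255368e-05  1.70443448e+00] [-0.47  0.03 -0.38  2.27  0.86  0.53 -1.41] [ 0.01349739 -0.04727673 -2.82942298] 9.283308310421292
```

View pics/w10.png

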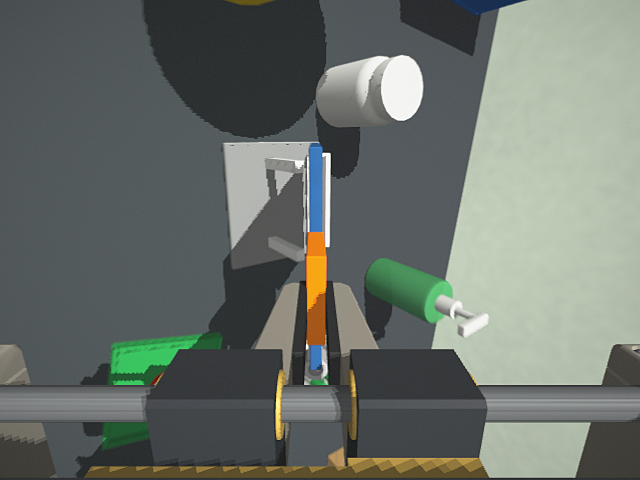

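View pics/s10.png

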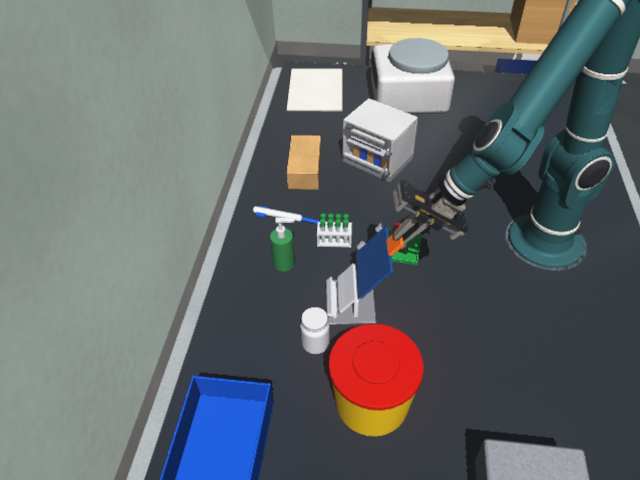

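```bash
python3 - <<'E'
import cv2
c=cv2.imread('pics/w10.png')
cv2.imwrite('pics/z9.png',cv2.resize(c[135:265,290:350],None,fx=8,fy=8,interpolation=cv2.INTER_CUBIC)[:600])
cv2.imwrite('pics/z10.png',cv2.resize(c[320:395,280:360],None,fx=8,fy=8,interpolation=cv2.INTER_CUBIC))
E
```

```text
(no output)
```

View pics/z9.png

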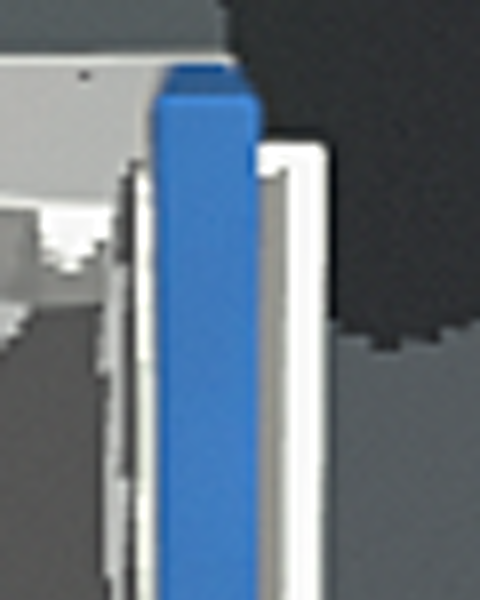

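View pics/z10.png

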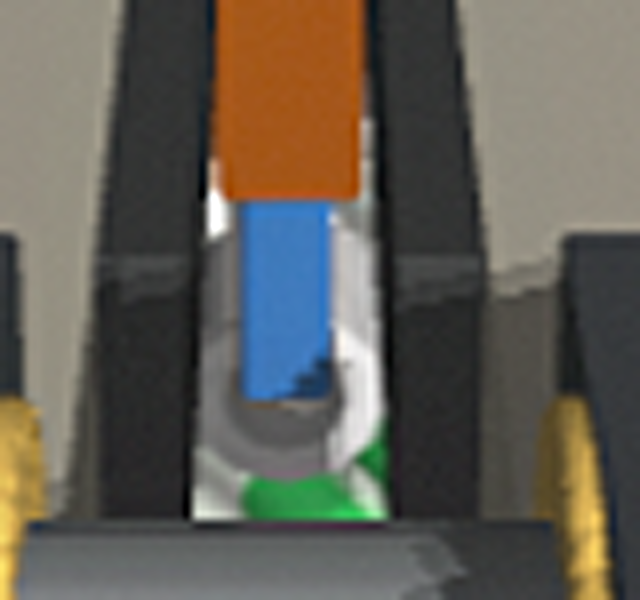

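```bash
cat > held.py <<'E'
from h import *
# fit door in tool frame; s with T=T_tool_cam so world==tool
def fit(Tc,K,feat):
    s={'T':np.array(Tc),'K':np.array(K)}
    def f(p):
        M=R.from_rotvec(p[3:])*R.from_euler('x',np.pi)
        r=[]
        for P,q in feat: r+=list((proj(s,p[:3]+M.apply(P))[0]-q)/.5)
        return r+[p[4]/.05,p[3]/.02,p[5]/.02]
    r=least_squares(f,[-85,0,130,0,0,0],loss='soft_l1')
    return r.x,np.array(f(r.x))[:-3].reshape(-1,2)*.5
E
python3 - <<'E'
from held import *
s=snapshot("wrist")
feat=[((160,4,125),(309.6,147.1)),((160,-4,125),(322.5,147.1)),((160,4,0),(311.25,143.25)),((160,-4,0),(319.75,143.25)),((60,5,170),(307.5,345)),((60,-5,170),(325.25,345)),((11,4,125),(310.4,370)),((11,-4,125),(321.25,370)),((-9.5,0,110),(316.25,379.75))]
feat=[(np.array(a,float),np.array(b)) for a,b in feat]
x,e=fit(s['T_tool_cam'],s['K'],feat)
print(x.round(4));print(e.round(1).tolist())
np.save('held.npy',x)
M=R.from_rotvec(x[3:])*R.from_euler('x',np.pi)
for P in [(0,0,12),(0,0,92)]: print(P,(x[:3]+M.apply(P)).round(1))
E
```

```text
[-8.511710e+01 -2.495600e+00  1.305671e+02  3.800000e-03 -4.300000e-03
 -0.000000e+00]
[[-0.6, 0.1], [0.5, 0.1], [-0.1, -0.1], [0.2, -0.1], [-0.6, -0.0], [0.5, -0.1], [-0.1, -0.2], [0.6, -0.2], [-0.3, 0.6]]
(0, 0, 12) [-85.1  -2.4 118.6]
(0, 0, 92) [-84.7  -2.1  38.6]
```

```bash
python3 - <<'E'
from h import *
o=get_obs();print(o['tool_pos'],o['orientation'],o['time'])
print((R.from_euler('xyz',[np.pi,0,1.07])*R.from_euler('xyz',o['orientation']).inv()).as_rotvec())
E
```

```text
[467.69344612 275.43194832 219.48324779] [ 2.52807239e+00 -1.40900459e-03  1.70473670e+00] 15.0
[ 0.11239194  0.61344777 -0.61400279]
```

>>> send_rows(
  steps=[
    {"dp": [0.0,-0.006,0.01],"rot": [0.007,0.0383,-0.0384],"claw": -1},
    {"dp": [0.002,-0.012,0.012],"rot": [0.007,0.0383,-0.0384],"claw": -1},
    {"dp": [0.005,-0.018,0.0085],"rot": [0.007,0.0383,-0.0384],"claw": -1},
    {"dp": [0.008,-0.024,0],"rot": [0.007,0.0383,-0.0384],"claw": -1},
    {"dp": [0.0083,-0.028,0],"rot": [0.007,0.0383,-0.0384],"claw": -1},
    {"dp": [0.0083,-0.028,0],"rot": [0.007,0.0383,-0.0384],"claw": -1},
    {"dp": [0.0083,-0.028,0],"rot": [0.007,0.0383,-0.0384],"claw": -1},
    {"dp": [0.0083,-0.028,0],"rot": [0.007,0.0383,-0.0384],"claw": -1},
  ],
)

```text
time: 15.67
tool_pos: [515.9, 101.0, 247.4]
orientation: [2.841, -0.047, 1.384]
wrist_force: [0.3, -0.2, -2.3]
grip_width: 9.8
```

>>> send_rows(
  steps=[
    {"dp": [0.0083,-0.028,0],"rot": [0.007,0.0383,-0.0384],"claw": -1},
    {"dp": [0.0083,-0.028,0],"rot": [0.007,0.0383,-0.0384],"claw": -1},
    {"dp": [0.0083,-0.028,0],"rot": [0.007,0.0383,-0.0384],"claw": -1},
    {"dp": [0.008,-0.027,0],"rot": [0.007,0.0383,-0.0384],"claw": -1},
    {"dp": [0.0075,-0.022,0],"rot": [0.007,0.0383,-0.0384],"claw": -1},
    {"dp": [0.006,-0.016,0],"rot": [0.007,0.0383,-0.0384],"claw": -1},
    {"dp": [0.003,-0.01,0],"rot": [0.007,0.0383,-0.0384],"claw": -1},
    {"dp": [0.002,-0.006,0],"rot": [0.007,0.0383,-0.0384],"claw": -1},
    {"dp": [0,0,0],"rot": [0,0,0],"claw": -1},
    {"dp": [0,0,0],"rot": [0,0,0],"claw": -1},
  ],
)

```text
time: 16.5
tool_pos: [567.1, -62.5, 246.9]
orientation: [-3.139, 0.004, 1.07]
wrist_force: [-0.2, 0.9, -2.7]
grip_width: 9.6
```

```bash
python3 - <<'E'
from h import *
o=get_obs();print(o['tool_pos'],o['orientation'],o['time'],o['joint_pos'].round(2),o['grip_width'],o['wrist_force'])
s=shot("wrist","w11")
c=s['pixels']
cv2.imwrite('pics/z11.png',cv2.resize(c[320:395,280:360],None,fx=8,fy=8,interpolation=cv2.INTER_CUBIC))
E
```

```text
[567.14972343 -62.47311317 246.85788984] [-3.13857172  0.0037825   1.0695785 ] 16.5 [-0.01  0.27  0.07  1.73 -0.02  1.14 -0.43] 9.604471655156718 [-0.15366291  0.9108696  -2.74858505]
```

View pics/w11.png

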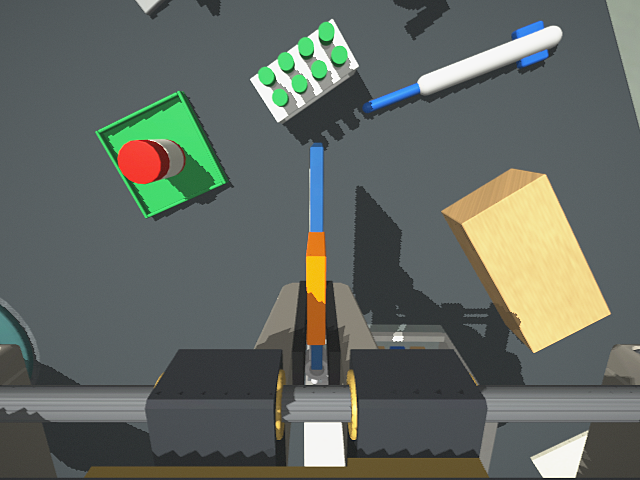

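View pics/z11.png

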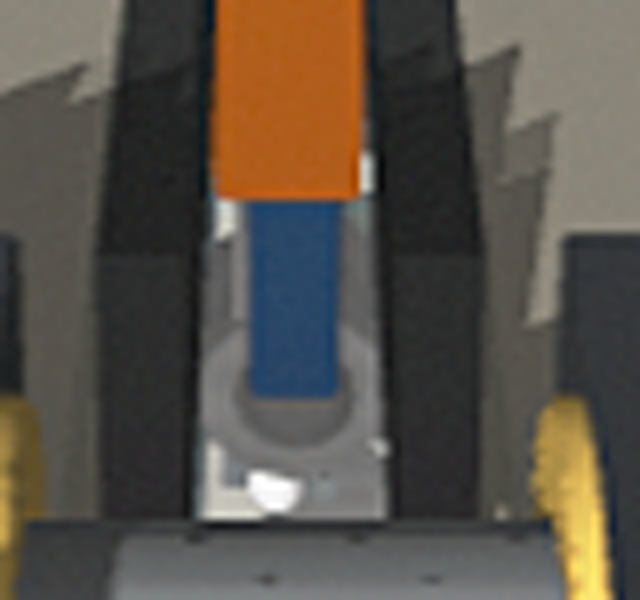

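```bash
python3 - <<'E'
import cv2
c=cv2.imread('pics/w11.png')
cv2.imwrite('pics/z12.png',cv2.resize(c[135:205,280:360],None,fx=8,fy=8,interpolation=cv2.INTER_CUBIC))
E
```

```text
(no output)
```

View pics/z12.png

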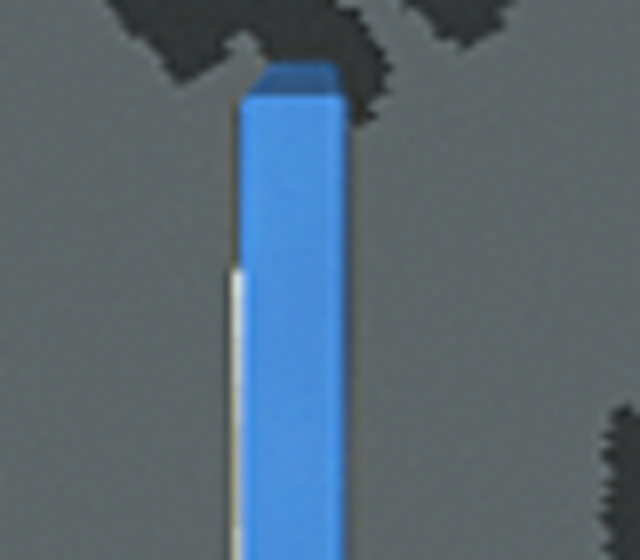

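```bash
python3 - <<'E'
from held import *
o=get_obs();s=snapshot("wrist")
feat=[((160,4,125),(310.1,147.1)),((160,-4,125),(323.1,147.1)),((160,4,0),(313.5,142.9)),((160,-4,0),(322.5,142.9)),((60,5,170),(307.3,345)),((60,-5,170),(325.2,345)),((11,4,125),(311.25,369.9)),((11,-4,125),(322.5,369.9)),((-9.5,0,110),(317.1,379.75))]
feat=[(np.array(a,float),np.array(b)) for a,b in feat]
x,e=fit(s['T_tool_cam'],s['K'],feat)
print(x.round(4));print(e.round(1).tolist())
np.save('held.npy',x)
M=R.from_rotvec(x[3:])*R.from_euler('x',np.pi)
for P in [(0,0,12),(0,0,92)]: print(P,(x[:3]+M.apply(P)).round(1))
Rc=R.from_euler('xyz',o['orientation']);print(o['tool_pos'],o['orientation'])
Dr=Rc*M  # door in world
z=Dr.apply([0,0,1]);xd=Dr.apply([1,0,0]);yaw=np.arctan2(xd[1],xd[0]);print('door z',z.round(4),'yaw',yaw)
Rt=R.from_euler('z',1.07)*M.inv()
print('corr rot',(Rt*Rc.inv()).as_rotvec().round(4))
for P in [(0,0,12),(0,0,92)]:
    k=Rt.apply(x[:3]+M.apply(P)); t=np.array([485.9,-205.5,42+P[2]-12])-k
    print('TCP seated',t.round(1))
E
```

```text
[-8.567170e+01  1.117100e+00  1.317594e+02 -1.070000e-02 -2.700000e-03
 -1.100000e-03]
[[-0.4, 0.1], [0.6, 0.0], [0.1, -0.0], [-0.2, -0.0], [-0.6, -0.0], [0.4, 0.1], [-0.1, -0.3], [0.2, -0.2], [0.0, 0.5]]
(0, 0, 12) [-85.6   1.  119.8]
(0, 0, 92) [-85.4   0.1  39.8]
[566.82107891 -61.58754785 247.37538081] [-3.13889884e+00  2.90337783e-03  1.07086844e+00]
door z [-0.0043  0.0088  1.    ] yaw 1.0719260204299184
corr rot [ 0.0088  0.0043 -0.0019]
TCP seated [ 527.2 -130.8  162. ]
TCP seated [ 527.2 -130.8  162. ]
```

>>> send_rows(
  steps=[
    {"dp": [0,0,-0.01],"rot": [0.0088,0.0043,-0.002],"claw": -1},
    {"dp": [0,0,-0.02],"rot": [0,0,0],"claw": -1},
    {"dp": [-0.002,-0.003,-0.02],"rot": [0,0,0],"claw": -1},
    {"dp": [-0.006,-0.01,-0.01],"rot": [0,0,0],"claw": -1},
    {"dp": [-0.01,-0.018,0],"rot": [0,0,0],"claw": -1},
    {"dp": [-0.01,-0.018,0],"rot": [0,0,0],"claw": -1},
    {"dp": [-0.006,-0.011,0],"rot": [0,0,0],"claw": -1},
    {"dp": [-0.0035,-0.006,0],"rot": [0,0,0],"claw": -1},
    {"dp": [-0.0015,-0.0025,0],"rot": [0,0,0],"claw": -1},
    {"dp": [0,0,0],"rot": [0,0,0],"claw": -1},
  ],
)

```text
time: 17.43
tool_pos: [528.5, -130.4, 189.5]
orientation: [-3.133, -0.005, 1.068]
wrist_force: [0.6, 1.8, -1.5]
grip_width: 9.3
```

```bash
python3 - <<'E'
from h import *
b=shot("side");a=shot("scene")
o=get_obs();print(o['tool_pos'],o['orientation'],o['time'],o['wrist_force'])
s=shot("wrist","w12")
cv2.imwrite('pics/z13.png',cv2.resize(s['pixels'][320:395,280:360],None,fx=8,fy=8,interpolation=cv2.INTER_CUBIC))
cv2.imwrite('pics/z14.png',cv2.resize(b['pixels'][100:200,340:460],None,fx=6,fy=6,interpolation=cv2.INTER_CUBIC))
cv2.imwrite('pics/z15.png',cv2.resize(a['pixels'][190:290,130:250],None,fx=6,fy=6,interpolation=cv2.INTER_CUBIC))
for n,c in (('side',b),('scene',a)):
  for l in ["knuckle_low","knuckle_high","pin_low","pin_high"]:
    print(n,l,[(np.round(q['point'],1).tolist(),round(q['conf'],2)) for q in pinpoint(c,l)[:2]])
E
```

```text
[ 529.05094959 -129.14240063  189.39253736] [-3.13309918 -0.00536542  1.06936269] 17.5333 [-0.15201527  1.01521007 -2.34389453]
side knuckle_low [([383.6, 167.1], 0.87)]
side knuckle_high [([387.6, 149.7], 0.74)]
side pin_low [([387.7, 169.3], 0.93), ([385.3, 182.3], 0.49)]
side pin_high [([382.2, 153.3], 0.68), ([282.8, 266.2], 0.21)]
scene knuckle_low [([190.4, 237.1], 0.61)]
scene knuckle_high [([444.5, 200.0], 0.46), ([414.1, 246.2], 0.32)]
scene pin_low [([188.8, 240.0], 0.71)]
scene pin_high [([181.7, 227.0], 0.96)]
```

View pics/z13.png

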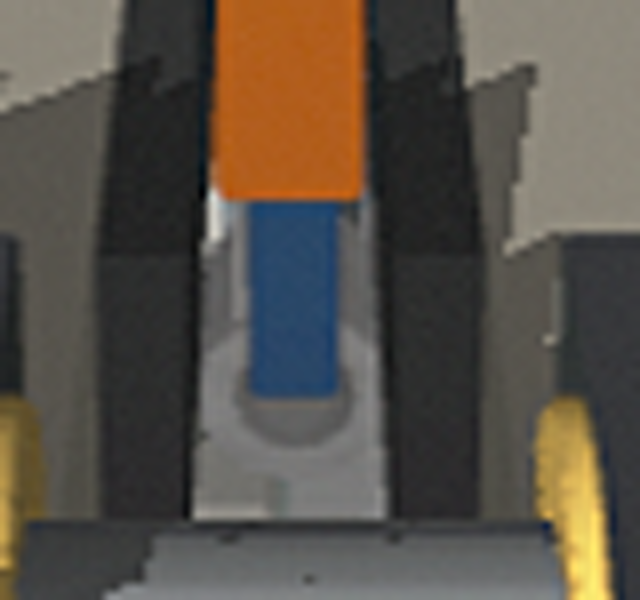

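View pics/z14.png

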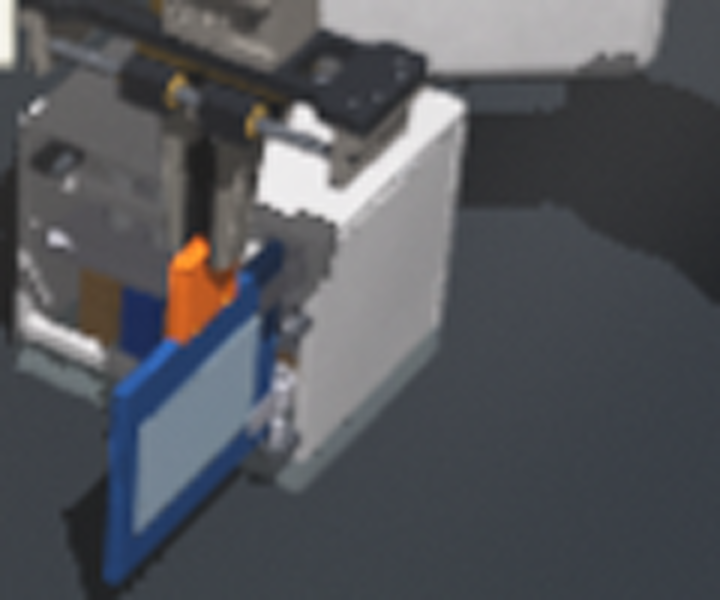

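View pics/z15.png

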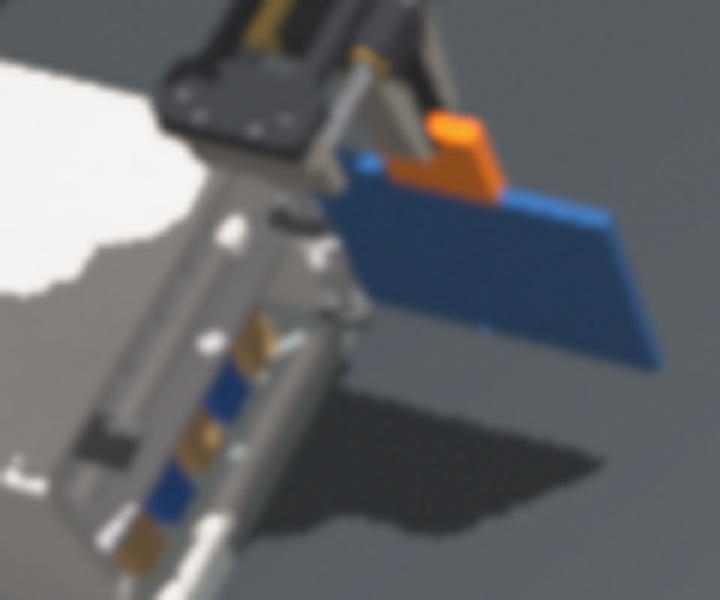

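>>> send_rows(
  steps=[
    {"dp": [0,0,0],"rot": [0,0,0],"claw": -1},
    {"dp": [0,0,0],"rot": [0,0,0],"claw": -1},
  ],
)

```text
time: 18.15
tool_pos: [528.5, -130.1, 189.2]
orientation: [-3.133, -0.005, 1.068]
wrist_force: [-0.3, -0.5, -2.6]
grip_width: 9.4
```

```bash
python3 - <<'E'
from held import *
x=np.load('held.npy');M=R.from_rotvec(x[3:])*R.from_euler('x',np.pi)
for i in range(2):
    o=get_obs()
    Rc=R.from_euler('xyz',o['orientation'])
    print(o['tool_pos'].round(2),o['orientation'].round(4),o['wrist_force'].round(2))
    for P in [(0,0,12),(0,0,92)]:
        k=o['tool_pos']+Rc.apply(x[:3]+M.apply(P)); print(P,(k-[485.9,-205.5,30+P[2]]).round(2))
    if i==0: snapshot("side")
E
```

```text
[ 528.5  -130.14  189.16] [-3.1326 -0.0045  1.0681] [-0.35 -0.51 -2.58]
(0, 0, 12) [ 1.52  0.83 27.02]
(0, 0, 92) [ 1.33  0.77 27.02]
[ 528.54 -130.12  189.19] [-3.1327 -0.0046  1.0681] [ 0.02  0.4  -1.79]
(0, 0, 12) [ 1.57  0.85 27.04]
(0, 0, 92) [ 1.38  0.79 27.04]
```

>>> send_rows(
  steps=[
    {"dp": [-0.0015,-0.0008,0],"rot": [0,0,0],"claw": -1},
    {"dp": [0,0,-0.002],"rot": [0,0,0],"claw": -1},
    {"dp": [0,0,-0.002],"rot": [0,0,0],"claw": -1},
    {"dp": [0,0,-0.002],"rot": [0,0,0],"claw": -1},
    {"dp": [0,0,-0.001],"rot": [0,0,0],"claw": -1},
    {"dp": [0,0,-0.001],"rot": [0,0,0],"claw": -1},
  ],
)

```text
time: 18.7
tool_pos: [526.9, -130.9, 180.9]
orientation: [-3.132, -0.004, 1.068]
wrist_force: [0.6, -0.2, -2.7]
grip_width: 9.4
```

>>> send_rows(
  steps=[
    {"dp": [0,0,-0.001],"rot": [0,0,0],"claw": -1},
    {"dp": [0,0,-0.001],"rot": [0,0,0],"claw": -1},
    {"dp": [0,0,-0.001],"rot": [0,0,0],"claw": -1},
  ],
)

```text
time: 18.95
tool_pos: [527.0, -131.0, 178.1]
orientation: [-3.133, -0.005, 1.068]
wrist_force: [0.2, -0.5, -2.5]
grip_width: 9.7
```

>>> send_rows(
  steps=[
    {"dp": [0,0,-0.0015],"rot": [0,0,0],"claw": -1},
    {"dp": [0,0,-0.0015],"rot": [0,0,0],"claw": -1},
    {"dp": [0,0,-0.0015],"rot": [0,0,0],"claw": -1},
    {"dp": [0,0,-0.0015],"rot": [0,0,0],"claw": -1},
  ],
)

```text
time: 19.28
tool_pos: [527.0, -130.9, 172.0]
orientation: [-3.133, -0.005, 1.068]
wrist_force: [-0.4, -0.6, -1.8]
grip_width: 9.2
```

```bash
python3 - <<'E'
from h import *
b=shot("side");a=shot("scene");s=shot("wrist")
cv2.imwrite('pics/z16.png',cv2.resize(b['pixels'][130:200,350:430],None,fx=8,fy=8,interpolation=cv2.INTER_CUBIC))
cv2.imwrite('pics/z17.png',cv2.resize(a['pixels'][205:275,150:230],None,fx=8,fy=8,interpolation=cv2.INTER_CUBIC))
cv2.imwrite('pics/z18.png',cv2.resize(s['pixels'][320:395,280:360],None,fx=8,fy=8,interpolation=cv2.INTER_CUBIC))
E
```

```text
(no output)
```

View pics/z16.png

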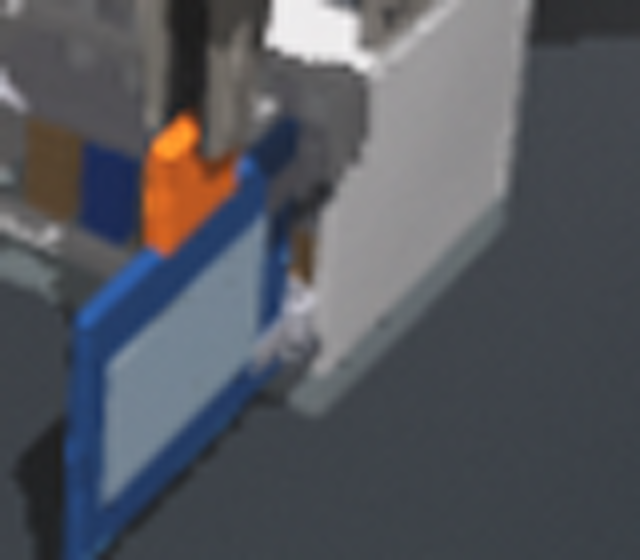

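View pics/z17.png

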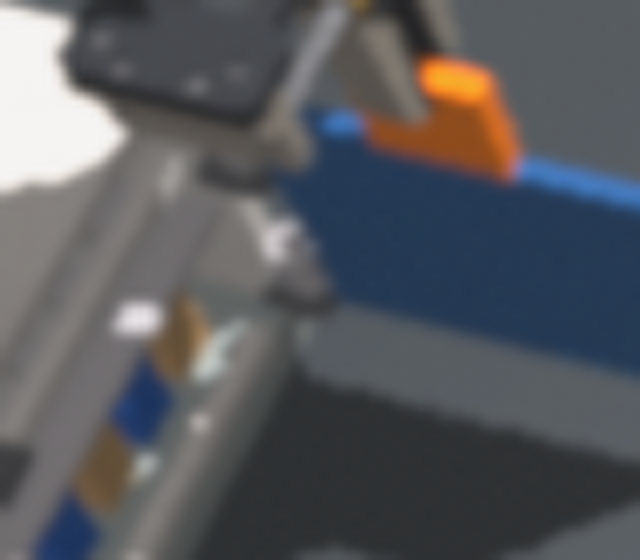

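View pics/z18.png

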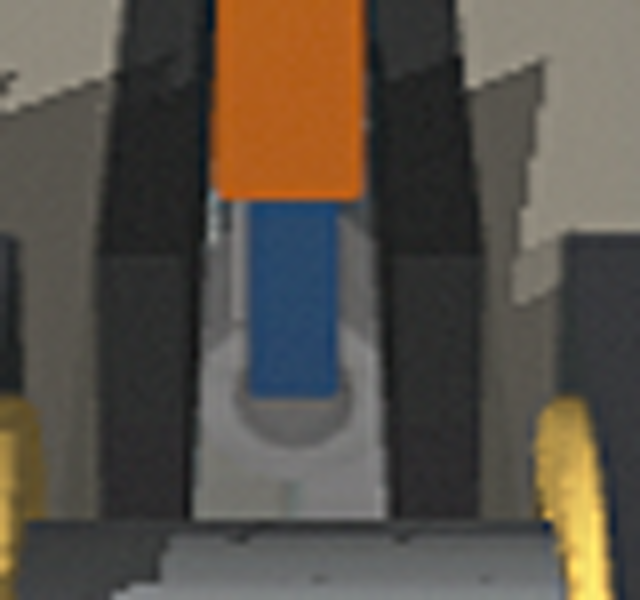

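>>> send_rows(
  steps=[
    {"dp": [0,0,-0.0015],"rot": [0,0,0],"claw": -1},
    {"dp": [0,0,-0.0015],"rot": [0,0,0],"claw": -1},
    {"dp": [0,0,-0.0015],"rot": [0,0,0],"claw": -1},
    {"dp": [0,0,-0.0015],"rot": [0,0,0],"claw": -1},
    {"dp": [0,0,-0.001],"rot": [0,0,0],"claw": -1},
  ],
)

```text
time: 19.85
tool_pos: [526.9, -130.9, 165.0]
orientation: [-3.132, -0.004, 1.068]
wrist_force: [-0.4, -0.9, -2.0]
grip_width: 9.1
```

>>> send_rows(
  steps=[
    {"dp": [0,0,-0.001],"rot": [0,0,0],"claw": -1},
    {"dp": [0,0,-0.001],"rot": [0,0,0],"claw": -1},
  ],
)

```text
time: 20.02
tool_pos: [527.0, -130.9, 163.1]
orientation: [-3.133, -0.005, 1.068]
wrist_force: [-0.3, -1.0, -2.1]
grip_width: 9.9
```

>>> send_rows(
  steps=[
    {"dp": [0,0,-0.0007],"rot": [0,0,0],"claw": -1},
    {"dp": [0,0,-0.0007],"rot": [0,0,0],"claw": -1},
    {"dp": [0,0,0],"rot": [0,0,0],"claw": -1},
  ],
)

```text
time: 20.27
tool_pos: [526.9, -130.9, 161.7]
orientation: [-3.132, -0.004, 1.068]
wrist_force: [0.9, 0.1, -1.2]
grip_width: 9.4
```

>>> send_rows(
  steps=[
    {"dp": [0,0,-0.0007],"rot": [0,0,0],"claw": -1},
    {"dp": [0,0,0],"rot": [0,0,0],"claw": -1},
  ],
)

```text
time: 20.43
tool_pos: [527.0, -130.9, 161.0]
orientation: [-3.133, -0.005, 1.068]
wrist_force: [0.1, -0.4, -2.4]
grip_width: 9.2
```

>>> send_rows(
  steps=[
    {"dp": [0,0,-0.0007],"rot": [0,0,0],"claw": -1},
    {"dp": [0,0,-0.0003],"rot": [0,0,0],"claw": -1},
  ],
)

```text
time: 20.6
tool_pos: [527.1, -130.9, 160.1]
orientation: [-3.133, -0.005, 1.068]
wrist_force: [0.9, -0.0, -2.0]
grip_width: 9.4
```

>>> send_rows(
  steps=[
    {"dp": [0,0,-0.0005],"rot": [0,0,0],"claw": -1},
    {"dp": [0,0,-0.0003],"rot": [0,0,0],"claw": -1},
  ],
)

```text
time: 20.77
tool_pos: [527.5, -130.7, 159.7]
orientation: [-3.133, -0.005, 1.068]
wrist_force: [1.0, 2.0, 0.6]
grip_width: 9.2
```

>>> send_rows(
  steps=[
    {"dp": [0,0,-0.0003],"rot": [0,0,0],"claw": -1},
    {"dp": [0,0,-0.0003],"rot": [0,0,0],"claw": -1},
  ],
  newtons=5,
)

```text
time: 20.93
tool_pos: [527.6, -130.6, 159.1]
orientation: [-3.134, -0.005, 1.068]
wrist_force: [1.0, 1.6, 2.5]
grip_width: 9.7
```

>>> send_rows(
  steps=[
    {"dp": [0,0,0],"rot": [0,0,0],"claw": -0.3},
    {"dp": [0,0,0],"rot": [0,0,0],"claw": -0.3},
    {"dp": [0,0,0],"rot": [0,0,0],"claw": -0.3},
    {"dp": [0,0,0],"rot": [0,0,0],"claw": -0.3},
  ],
)

```text
time: 21.27
tool_pos: [526.9, -131.2, 158.7]
orientation: [-3.133, -0.004, 1.068]
wrist_force: [0.0, -0.3, 0.8]
grip_width: 31.9
```

```bash
python3 - <<'E'
from h import *
b=shot("side");a=shot("scene");s=shot("wrist","w13")
cv2.imwrite('pics/z19.png',cv2.resize(b['pixels'][130:200,350:430],None,fx=8,fy=8,interpolation=cv2.INTER_CUBIC))
cv2.imwrite('pics/z20.png',cv2.resize(a['pixels'][205:275,150:230],None,fx=8,fy=8,interpolation=cv2.INTER_CUBIC))
o=get_obs();print(o['tool_pos'],o['grip_width'],o['time'])
E
```

```text
[ 526.94199193 -131.07889944  158.67160881] 32.096394741557745 21.4167
```

View pics/z19.png

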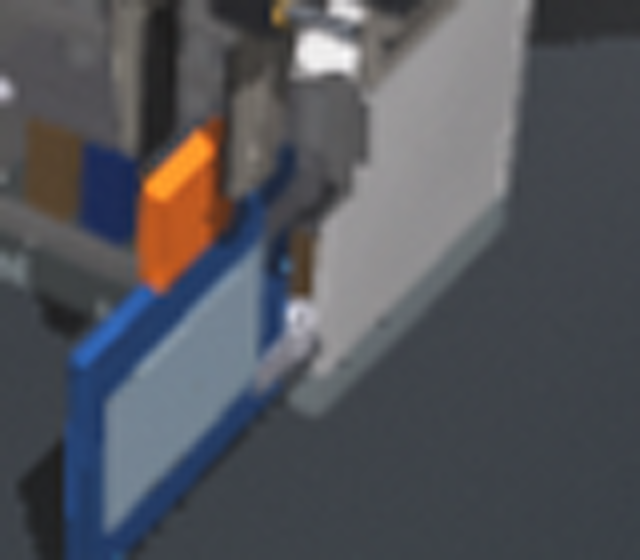

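View pics/z20.png

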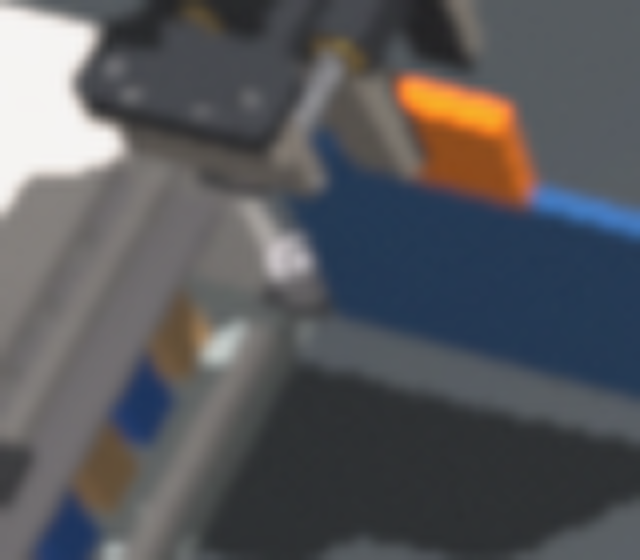

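View pics/w13.png

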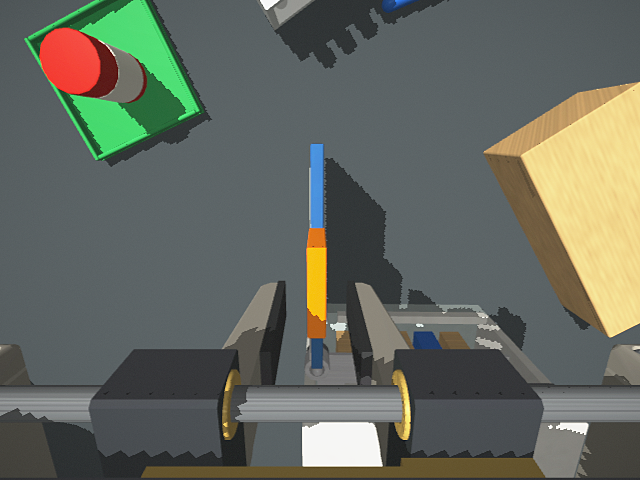

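>>> send_rows(
  steps=[
    {"dp": [0,0,0.005],"rot": [0,0,0],"claw": -0.3},
    {"dp": [0,0,0.01],"rot": [0,0,0],"claw": -0.3},
    {"dp": [0,0,0.007],"rot": [0,0,0],"claw": -0.5},
    {"dp": [0,0,0.001],"rot": [0,0,0],"claw": -0.6},
    {"dp": [0,0,0],"rot": [0,0,0],"claw": -0.6},
    {"dp": [0,0,0],"rot": [0,0,0],"claw": -0.6},
  ],
)

```text
time: 21.92
tool_pos: [527.1, -130.9, 181.9]
orientation: [-3.133, -0.005, 1.068]
wrist_force: [0.3, 0.1, -0.8]
grip_width: 18.3
```

```bash
python3 - <<'E'
from h import *
s=shot("wrist","w14")
cv2.imwrite('pics/z21.png',cv2.resize(s['pixels'][310:390,275:375],None,fx=7,fy=7,interpolation=cv2.INTER_CUBIC))
o=get_obs();print(o['tool_pos'],o['orientation'],o['grip_width'],o['time'],o['wrist_force'])
H=np.array([485.5,-205.6])
phi=1.068
for n,d in [(10,.04),(10,.05),(10,.04),(4,.03),(4,.02)]:
    for i in range(n):
        a=phi-d; dp=85.4*(np.array([np.cos(a),np.sin(a)])-np.array([np.cos(phi),np.sin(phi)]));phi=a
        print(round(phi,3),(dp).round(1))
E
```

```text
[ 526.85334104 -130.90707413  181.6400567 ] [-3.13254934 -0.00450525  1.06814648] 17.95574632015441 21.9667 [-0.33332501 -1.30794452  0.0155341 ]
1.028 [ 3.  -1.7]
0.988 [ 2.9 -1.8]
0.948 [ 2.8 -1.9]
0.908 [ 2.7 -2. ]
0.868 [ 2.6 -2.2]
0.828 [ 2.6 -2.3]
0.788 [ 2.5 -2.4]
0.748 [ 2.4 -2.5]
0.708 [ 2.3 -2.5]
0.668 [ 2.2 -2.6]
0.618 [ 2.6 -3.4]
0.568 [ 2.4 -3.5]
0.518 [ 2.2 -3.7]
0.468 [ 2.  -3.8]
0.418 [ 1.8 -3.9]
0.368 [ 1.6 -3.9]
0.318 [ 1.4 -4. ]
0.268 [ 1.2 -4.1]
0.218 [ 1.  -4.1]
0.168 [ 0.8 -4.2]
0.128 [ 0.5 -3.4]
0.088 [ 0.4 -3.4]
0.048 [ 0.2 -3.4]
0.008 [ 0.1 -3.4]
-0.032 [-0.  -3.4]
-0.072 [-0.2 -3.4]
-0.112 [-0.3 -3.4]
-0.152 [-0.4 -3.4]
-0.192 [-0.6 -3.4]
-0.232 [-0.7 -3.3]
-0.262 [-0.6 -2.5]
-0.292 [-0.7 -2.5]
-0.322 [-0.8 -2.4]
-0.352 [-0.8 -2.4]
-0.372 [-0.6 -1.6]
-0.392 [-0.6 -1.6]
-0.412 [-0.7 -1.6]
-0.432 [-0.7 -1.6]
```

View pics/z21.png

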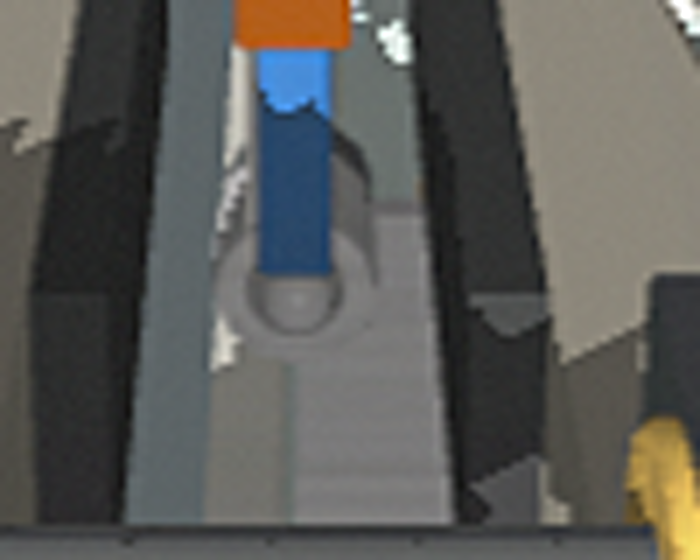

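>>> send_rows(
  steps=[
    {"dp": [0.003,-0.0017,0],"rot": [0,0,-0.04],"claw": -0.6},
    {"dp": [0.0029,-0.0018,0],"rot": [0,0,-0.04],"claw": -0.6},
    {"dp": [0.0028,-0.0019,0],"rot": [0,0,-0.04],"claw": -0.6},
    {"dp": [0.0027,-0.002,0],"rot": [0,0,-0.04],"claw": -0.6},
    {"dp": [0.0026,-0.0022,0],"rot": [0,0,-0.04],"claw": -0.6},
    {"dp": [0.0026,-0.0023,0],"rot": [0,0,-0.04],"claw": -0.6},
    {"dp": [0.0025,-0.0024,0],"rot": [0,0,-0.04],"claw": -0.6},
    {"dp": [0.0024,-0.0025,0],"rot": [0,0,-0.04],"claw": -0.6},
    {"dp": [0.0023,-0.0025,0],"rot": [0,0,-0.04],"claw": -0.6},
    {"dp": [0.0022,-0.0026,0],"rot": [0,0,-0.04],"claw": -0.6},
  ],
)

```text
time: 22.8
tool_pos: [552.8, -152.8, 181.2]
orientation: [-3.132, -0.004, 0.666]
wrist_force: [-0.1, 0.5, 0.3]
grip_width: 18.5
```

```bash
python3 - <<'E'
from h import *
s=shot("wrist","w15");o=get_obs();print(o['tool_pos'],o['orientation'],o['grip_width'],o['time'],o['wrist_force'],o['joint_pos'].round(2))
d=o['tool_pos'][:2]-[485.5,-205.6];print(np.linalg.norm(d),np.arctan2(d[1],d[0]))
E
```

```text
[ 553.16351851 -153.48153259  181.2221024 ] [-3.13259904 -0.00394231  0.66389636] 18.293651760149213 22.85 [ 0.27202138 -0.76131254 -0.12023834] [ 0.07  0.34  0.18  1.8  -0.08  1.01 -0.62]
85.40893619502184 0.6563416030819096
```

View pics/w15.png

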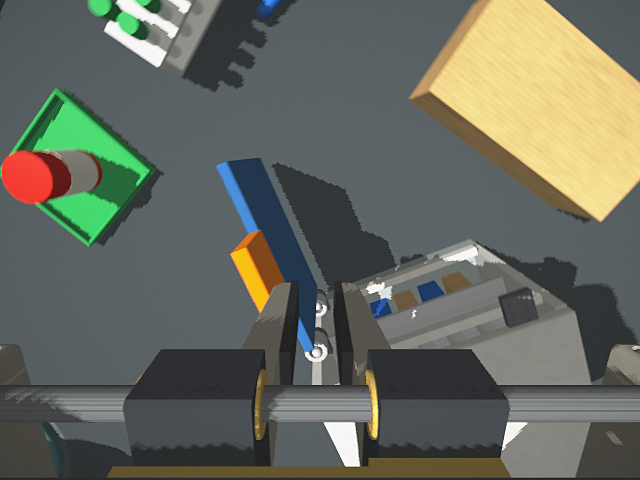

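View pics/w14.png

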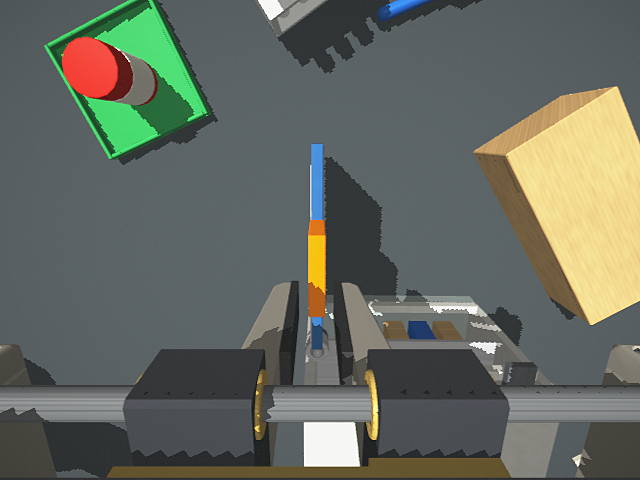

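```bash
python3 - <<'E'
from h import *
b=shot("side");a=shot("scene")
cv2.imwrite('pics/z22.png',cv2.resize(b['pixels'][90:210,320:460],None,fx=5,fy=5,interpolation=cv2.INTER_CUBIC))
cv2.imwrite('pics/z23.png',cv2.resize(a['pixels'][170:290,120:260],None,fx=5,fy=5,interpolation=cv2.INTER_CUBIC))
E
```

```text
(no output)
```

View pics/z22.png

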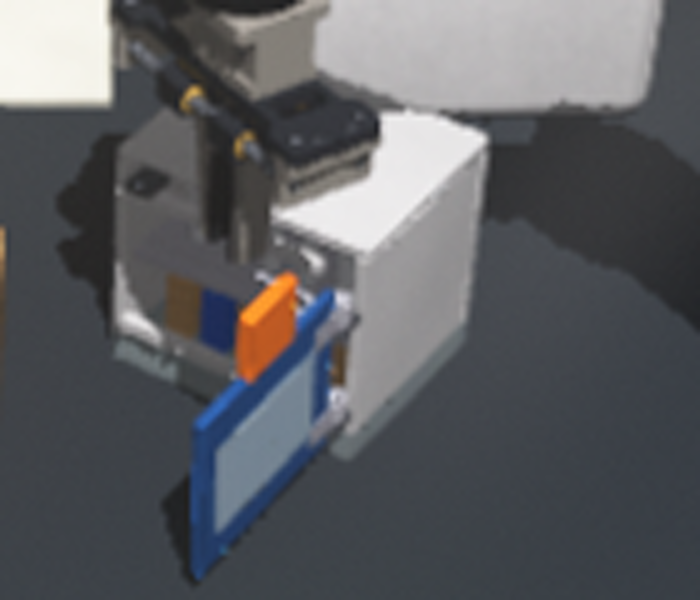

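View pics/z23.png

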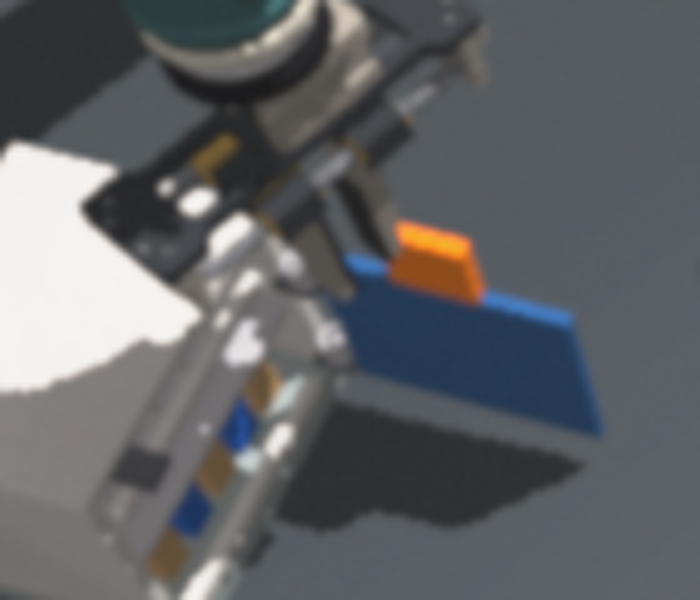

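```bash
python3 - <<'E'
from h import *
o=get_obs();T=pose(o)
b=shot("side");a=shot("scene");s=shot("wrist")
H=np.array([486,-205.5,30]);
for yaw in (1.07,1.03):
  Rd=R.from_euler('z',yaw)
  P=[H+Rd.apply(p) for p in [(60,5,170),(60,-5,170),(110,5,170),(110,-5,170),(160,4,125),(160,-4,0),(11,0,125)]]
  for n,c,off,f in (('side',b,(320,90),5),('scene',a,(120,170),5),('wrist',s,(0,0),1)):
    print(n,yaw,((proj(c,np.array(P))-off)*f).round(0).tolist())
tips=[T[:3,:3]@np.array(q)+T[:3,3] for q in [(-10,9,0),(10,9,0),(-10,-9,0),(10,-9,0)]]
for n,c,off,f in (('side',b,(320,90),5),('scene',a,(120,170),5),('wrist',s,(0,0),1)): print(n,'tips',((proj(c,np.array(tips))-off)*f).round(0).tolist())
E
```

```text
side 1.07 [[297.0, 268.0], [283.0, 263.0], [252.0, 312.0], [238.0, 306.0], [202.0, 416.0], [184.0, 565.0], [328.0, 284.0]]
scene 1.07 [[363.0, 213.0], [355.0, 228.0], [452.0, 234.0], [444.0, 250.0], [559.0, 306.0], [595.0, 436.0], [297.0, 248.0]]
wrist 1.07 [[269.0, 335.0], [284.0, 330.0], [230.0, 262.0], [246.0, 255.0], [213.0, 169.0], [257.0, 154.0], [311.0, 354.0]]
side 1.03 [[294.0, 267.0], [280.0, 261.0], [246.0, 309.0], [232.0, 303.0], [193.0, 412.0], [176.0, 561.0], [328.0, 284.0]]
scene 1.03 [[361.0, 216.0], [352.0, 232.0], [449.0, 241.0], [440.0, 257.0], [554.0, 316.0], [591.0, 446.0], [297.0, 249.0]]
wrist 1.03 [[272.0, 334.0], [288.0, 328.0], [237.0, 259.0], [254.0, 253.0], [222.0, 165.0], [263.0, 152.0], [311.0, 354.0]]
side tips [[231.0, 273.0], [203.0, 284.0], [248.0, 289.0], [220.0, 300.0]]
scene tips [[347.0, 302.0], [373.0, 323.0], [373.0, 279.0], [399.0, 299.0]]
wrist tips [[331.0, 288.0], [331.0, 258.0], [302.0, 288.0], [302.0, 258.0]]
```

>>> send_rows(
  steps=[
    {"dp": [0,0,0.015],"rot": [0,0,0.02],"claw": -1},
    {"dp": [-0.008,0.005,0.015],"rot": [0,0,0.06],"claw": -1},
    {"dp": [-0.016,0.011,0],"rot": [0,0,0.08],"claw": -1},
    {"dp": [-0.018,0.013,0],"rot": [0,0,0.1],"claw": -1},
    {"dp": [-0.014,0.01,0],"rot": [0,0,0.1],"claw": -1},
    {"dp": [-0.004,0.002,0],"rot": [0,0,0.04],"claw": -1},
    {"dp": [0,0,-0.01],"rot": [0,0,0],"claw": -1},
  ],
)

```text
time: 23.68
tool_pos: [493.4, -111.1, 203.3]
orientation: [-3.136, -0.006, 1.071]
wrist_force: [0.5, 0.2, -0.4]
grip_width: 0.5
```

```bash
python3 - <<'E'
from h import *
s=shot("wrist","w16");o=get_obs();print(o['tool_pos'],o['orientation'],o['grip_width'],o['time'],o['wrist_force'])
E
```

```text
[ 492.30174774 -111.47190227  200.34298701] [-3.13223853 -0.00449688  1.06814217] 0.6134865529283946 23.7333 [-0.64392861 -0.1747573  -1.47593135]
```

View pics/w16.png

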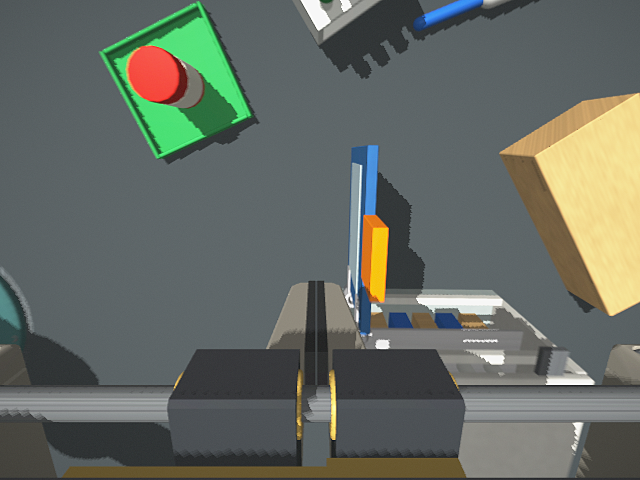

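>>> send_rows(
  steps=[
    {"dp": [0,0,-0.012],"rot": [0,0,0],"claw": -1},
    {"dp": [0,0,-0.018],"rot": [0,0,0],"claw": -1},
    {"dp": [0,0,-0.012],"rot": [0,0,0],"claw": -1},
    {"dp": [0,0,-0.006],"rot": [0,0,0],"claw": -1},
    {"dp": [0.003,-0.0016,0],"rot": [0,0,0],"claw": -1},
    {"dp": [0.004,-0.0022,0],"rot": [0,0,0],"claw": -1},
    {"dp": [0.004,-0.0022,0],"rot": [0,0,0],"claw": -1},
    {"dp": [0.003,-0.0016,0],"rot": [0,0,0],"claw": -1},
  ],
)

```text
time: 24.4
tool_pos: [508.4, -120.1, 154.4]
orientation: [-3.134, -0.005, 1.068]
wrist_force: [0.5, -0.0, -0.0]
grip_width: 0.3
```

```bash
python3 - <<'E'
from h import *
s=shot("wrist","w17");o=get_obs();print(o['tool_pos'],o['orientation'],o['grip_width'],o['time'],o['wrist_force'])
r=o['tool_pos'][:2]-[486,-205.5]; p=o['orientation'][2]
print('door frame',R.from_euler('z',-p).apply([*r,0]))
v=R.from_euler('z',p).apply([85.5,23,0])
phi=p
for n,d in [(32,.04),(6,.03),(6,.02)]:
    for i in range(n):
        w=R.from_euler('z',-d).apply(v);phi-=d;print(round(phi,3),d,(w-v)[:2].round(1));v=w
E
```

```text
[ 508.7398322  -120.31417909  154.4376285 ] [-3.13487636 -0.00498886  1.06749671] 0.7054155920445134 24.45 [ 0.72912558 -0.95719809  0.53181221]
door frame [85.59027138 21.16670731  0.        ]
1.027 0.04 [ 3.4 -0.9]
0.987 0.04 [ 3.4 -1. ]
0.947 0.04 [ 3.3 -1.2]
0.907 0.04 [ 3.3 -1.3]
0.867 0.04 [ 3.2 -1.4]
0.827 0.04 [ 3.2 -1.6]
0.787 0.04 [ 3.1 -1.7]
0.747 0.04 [ 3.  -1.8]
0.707 0.04 [ 3.  -1.9]
0.667 0.04 [ 2.9 -2.1]
0.627 0.04 [ 2.8 -2.2]
0.587 0.04 [ 2.7 -2.3]
0.547 0.04 [ 2.6 -2.4]
0.507 0.04 [ 2.5 -2.5]
0.467 0.04 [ 2.4 -2.6]
0.427 0.04 [ 2.3 -2.7]
0.387 0.04 [ 2.2 -2.8]
0.347 0.04 [ 2.1 -2.9]
0.307 0.04 [ 2.  -2.9]
0.267 0.04 [ 1.9 -3. ]
0.227 0.04 [ 1.7 -3.1]
0.187 0.04 [ 1.6 -3.2]
0.147 0.04 [ 1.5 -3.2]
0.107 0.04 [ 1.3 -3.3]
0.067 0.04 [ 1.2 -3.3]
0.027 0.04 [ 1.1 -3.4]
-0.013 0.04 [ 0.9 -3.4]
-0.053 0.04 [ 0.8 -3.4]
-0.093 0.04 [ 0.7 -3.5]
-0.133 0.04 [ 0.5 -3.5]
-0.173 0.04 [ 0.4 -3.5]
-0.213 0.04 [ 0.2 -3.5]
-0.243 0.03 [ 0.1 -2.7]
-0.273 0.03 [ 0.  -2.7]
-0.303 0.03 [-0.1 -2.7]
-0.333 0.03 [-0.1 -2.7]
-0.363 0.03 [-0.2 -2.6]
-0.393 0.03 [-0.3 -2.6]
-0.413 0.02 [-0.2 -1.8]
-0.433 0.02 [-0.3 -1.7]
-0.453 0.02 [-0.3 -1.7]
-0.473 0.02 [-0.4 -1.7]
-0.493 0.02 [-0.4 -1.7]
-0.513 0.02 [-0.4 -1.7]
```

View pics/w17.png

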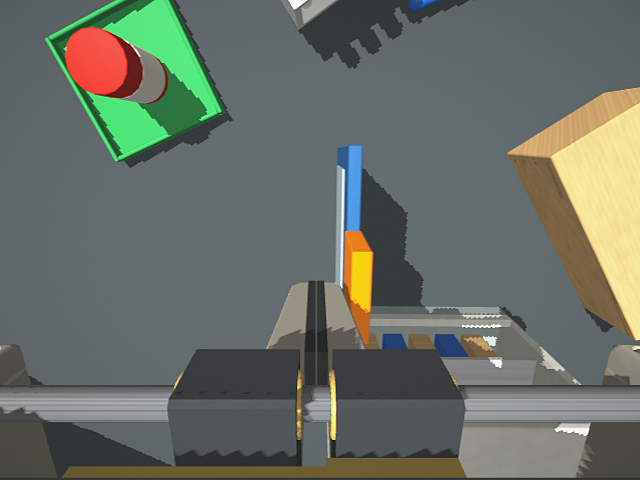

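Near contact. Swing the first quarter.

>>> send_rows(
  steps=[
    {"dp": [0.0034,-0.0009,0],"rot": [0,0,-0.04],"claw": -1},
    {"dp": [0.0034,-0.001,0],"rot": [0,0,-0.04],"claw": -1},
    {"dp": [0.0033,-0.0012,0],"rot": [0,0,-0.04],"claw": -1},
    {"dp": [0.0033,-0.0013,0],"rot": [0,0,-0.04],"claw": -1},
    {"dp": [0.0032,-0.0014,0],"rot": [0,0,-0.04],"claw": -1},
    {"dp": [0.0032,-0.0016,0],"rot": [0,0,-0.04],"claw": -1},
    {"dp": [0.0031,-0.0017,0],"rot": [0,0,-0.04],"claw": -1},
    {"dp": [0.003,-0.0018,0],"rot": [0,0,-0.04],"claw": -1},
    {"dp": [0.003,-0.0019,0],"rot": [0,0,-0.04],"claw": -1},
    {"dp": [0.0029,-0.0021,0],"rot": [0,0,-0.04],"claw": -1},
  ],
)

```text
time: 25.28
tool_pos: [539.4, -134.5, 154.2]
orientation: [-3.133, -0.005, 0.666]
wrist_force: [-1.2, 0.0, 0.2]
grip_width: 0.5
```

```bash
cat > st.py <<'E'
from h import *
import sys
s=shot("wrist",sys.argv[1]);o=get_obs();print(o['tool_pos'],o['orientation'],o['grip_width'],o['time'],o['wrist_force'],o['joint_pos'].round(2))
r=o['tool_pos'][:2]-[486,-205.5]; p=o['orientation'][2]
print('door frame',R.from_euler('z',-p).apply([*r,0]))
E
python3 st.py w18
```

```text
[ 539.87764993 -135.03017776  154.24254788] [-3.13394778 -0.00533103  0.66392188] 0.79219228089138 25.3333 [ 0.14381805  0.27340538 -0.46191032] [ 0.04  0.34  0.18  1.87 -0.09  0.94 -0.64]
door frame [85.8572814 22.3007677  0.       ]
```

View pics/w18.png

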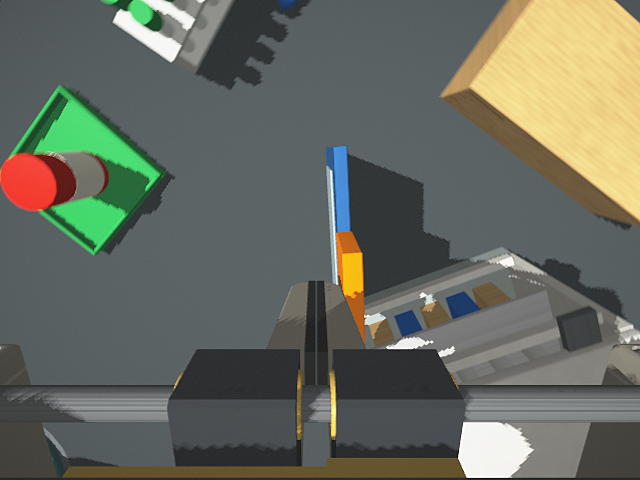

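>>> send_rows(
  steps=[
    {"dp": [0.0028,-0.0022,0],"rot": [0,0,-0.04],"claw": -1},
    {"dp": [0.0027,-0.0023,0],"rot": [0,0,-0.04],"claw": -1},
    {"dp": [0.0026,-0.0024,0],"rot": [0,0,-0.04],"claw": -1},
    {"dp": [0.0025,-0.0025,0],"rot": [0,0,-0.04],"claw": -1},
    {"dp": [0.0024,-0.0026,0],"rot": [0,0,-0.04],"claw": -1},
    {"dp": [0.0023,-0.0027,0],"rot": [0,0,-0.04],"claw": -1},
    {"dp": [0.0022,-0.0028,0],"rot": [0,0,-0.04],"claw": -1},
    {"dp": [0.0021,-0.0029,0],"rot": [0,0,-0.04],"claw": -1},
    {"dp": [0.002,-0.0029,0],"rot": [0,0,-0.04],"claw": -1},
    {"dp": [0.0019,-0.003,0],"rot": [0,0,-0.04],"claw": -1},
  ],
)

```text
time: 26.17
tool_pos: [562.6, -160.7, 154.1]
orientation: [-3.133, -0.005, 0.267]
wrist_force: [-0.4, -0.1, -0.2]
grip_width: 0.5
```

>>> send_rows(
  steps=[
    {"dp": [0.0017,-0.0031,0],"rot": [0,0,-0.04],"claw": -1},
    {"dp": [0.0016,-0.0032,0],"rot": [0,0,-0.04],"claw": -1},
    {"dp": [0.0015,-0.0032,0],"rot": [0,0,-0.04],"claw": -1},
    {"dp": [0.0013,-0.0033,0],"rot": [0,0,-0.04],"claw": -1},
    {"dp": [0.0012,-0.0033,0],"rot": [0,0,-0.04],"claw": -1},
    {"dp": [0.0011,-0.0034,0],"rot": [0,0,-0.04],"claw": -1},
    {"dp": [0.0009,-0.0034,0],"rot": [0,0,-0.04],"claw": -1},
    {"dp": [0.0008,-0.0034,0],"rot": [0,0,-0.04],"claw": -1},
  ],
)

```text
time: 26.83
tool_pos: [572.7, -187.0, 154.1]
orientation: [-3.133, -0.005, -0.053]
wrist_force: [0.7, 0.4, -0.1]
grip_width: 0.5
```

```bash
python3 st.py w19
```

```text
[ 572.75415209 -187.94106296  154.12370563] [-3.13323774 -0.0053777  -0.05550788] 0.3473311343811004 26.8833 [ 0.97551922 -0.25476471  0.01294111] [ 0.    0.42  0.34  1.77 -0.18  0.97 -1.21]
door frame [85.64637733 22.34495974  0.        ]
```

View pics/w19.png

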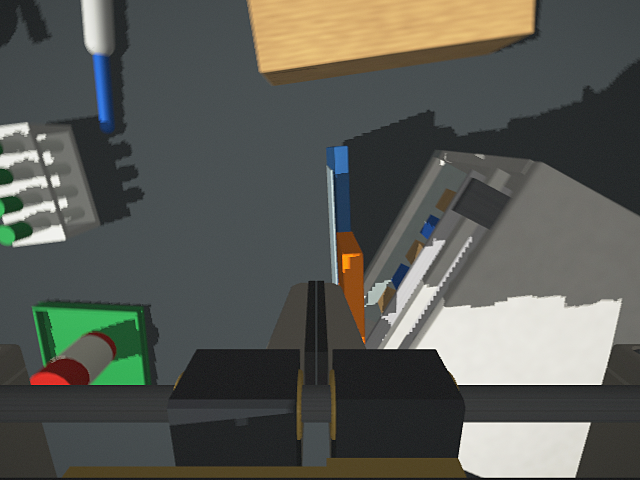

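>>> send_rows(
  steps=[
    {"dp": [0.0005,-0.0026,0],"rot": [0,0,-0.03],"claw": -1},
    {"dp": [0.0005,-0.0026,0],"rot": [0,0,-0.03],"claw": -1},
    {"dp": [0.0003,-0.0026,0],"rot": [0,0,-0.03],"claw": -1},
    {"dp": [0.0003,-0.0026,0],"rot": [0,0,-0.03],"claw": -1},
    {"dp": [0.0002,-0.0026,0],"rot": [0,0,-0.03],"claw": -1},
    {"dp": [0.0001,-0.0027,0],"rot": [0,0,-0.03],"claw": -1},
    {"dp": [0,-0.0027,0],"rot": [0,0,-0.03],"claw": -1},
    {"dp": [-0.0001,-0.0022,0],"rot": [0,0,-0.025],"claw": -1},
    {"dp": [-0.0001,-0.0018,0],"rot": [0,0,-0.02],"claw": -1},
    {"dp": [-0.0001,-0.0013,0],"rot": [0,0,-0.015],"claw": -1},
  ],
)

```text
time: 27.72
tool_pos: [574.0, -210.9, 153.7]
orientation: [-3.133, -0.005, -0.324]
wrist_force: [-1.0, 0.5, -0.6]
grip_width: 0.5
```

```bash
python3 st.py w20
```

```text
[ 573.93601535 -211.15622726  153.69829022] [-3.13294206 -0.00461937 -0.32432977] 0.1610403871707296 27.7667 [0.79921588 0.15978591 0.99572366] [-0.    0.44  0.41  1.75 -0.22  0.98 -1.41]
door frame [85.15391951 22.66154664  0.        ]
```

View pics/w20.png

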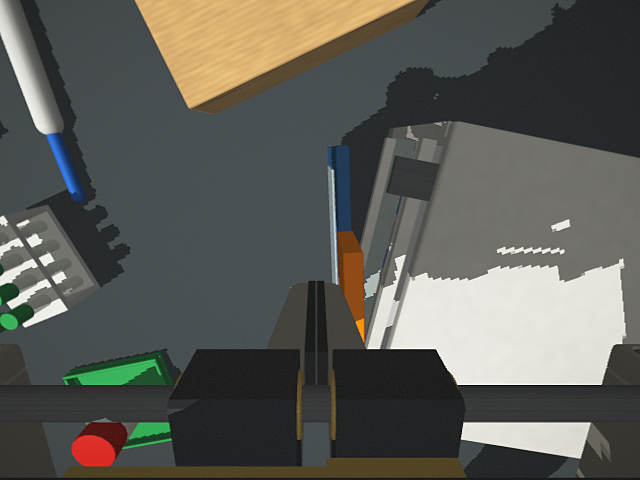

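>>> send_rows(
  steps=[
    {"dp": [-0.0002,-0.0018,0],"rot": [0,0,-0.02],"claw": -1},
    {"dp": [-0.0002,-0.0018,0],"rot": [0,0,-0.02],"claw": -1},
    {"dp": [-0.0002,-0.0018,0],"rot": [0,0,-0.02],"claw": -1},
    {"dp": [-0.0002,-0.0018,0],"rot": [0,0,-0.02],"claw": -1},
    {"dp": [-0.0002,-0.0018,0],"rot": [0,0,-0.02],"claw": -1},
    {"dp": [-0.0003,-0.0017,0],"rot": [0,0,-0.02],"claw": -1},
    {"dp": [-0.0003,-0.0017,0],"rot": [0,0,-0.02],"claw": -1},
    {"dp": [-0.0001,-0.0009,0],"rot": [0,0,-0.01],"claw": -1},
    {"dp": [-0.0001,-0.0009,0],"rot": [0,0,-0.01],"claw": -1},
  ],
)

```text
time: 28.52
tool_pos: [572.1, -225.0, 153.6]
orientation: [-3.133, -0.004, -0.483]
wrist_force: [-0.2, -0.1, 0.2]
grip_width: 0.5
```

```bash
python3 st.py w21
```

```text
[ 572.13574309 -225.13659439  153.68669529] [-3.13283472 -0.00453872 -0.48342456] 0.29181572208083745 28.5667 [-0.20575394 -0.34987903  0.28379839] [-0.01  0.45  0.44  1.75 -0.24  0.98 -1.53]
door frame [85.39266939 22.65069737  0.        ]
```

View pics/w21.png

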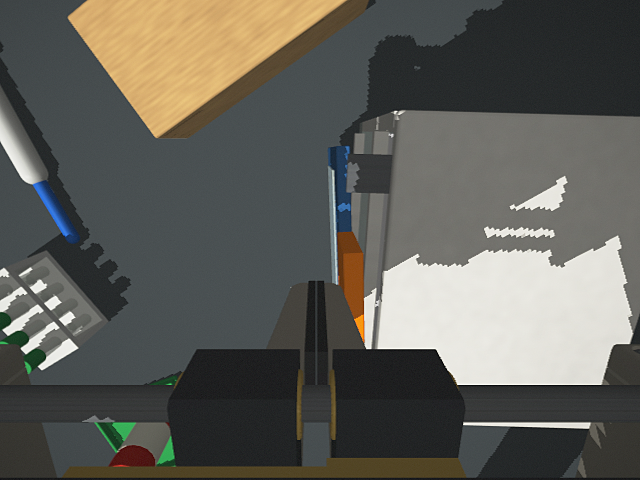

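>>> send_rows(
  steps=[
    {"dp": [-0.0003,-0.0008,0],"rot": [0,0,-0.01],"claw": -1},
    {"dp": [-0.0003,-0.0008,0],"rot": [0,0,-0.01],"claw": -1},
    {"dp": [-0.0003,-0.0008,0],"rot": [0,0,-0.01],"claw": -1},
  ],
)

```text
time: 28.82
tool_pos: [571.4, -227.3, 153.7]
orientation: [-3.133, -0.005, -0.513]
wrist_force: [-0.1, -0.2, 0.2]
grip_width: 0.5
```

>>> send_rows(
  steps=[
    {"dp": [-0.0003,-0.0008,0],"rot": [0,0,-0.01],"claw": -1},
    {"dp": [-0.0003,-0.0008,0],"rot": [0,0,-0.01],"claw": -1},
  ],
)

```text
time: 28.98
tool_pos: [570.7, -228.9, 153.7]
orientation: [-3.133, -0.005, -0.533]
wrist_force: [0.7, 0.8, 0.5]
grip_width: 0.8
```

```bash
python3 st.py w22
```

```text
[ 570.59829561 -229.16619982  153.72449656] [-3.13281965 -0.00464392 -0.53348669] 0.7528666762023069 29.0333 [ 0.02433499  0.18719731 -0.3422951 ] [-0.01  0.46  0.46  1.75 -0.24  0.99 -1.57]
door frame [84.8776243  22.64397331  0.        ]
```

View pics/w22.png

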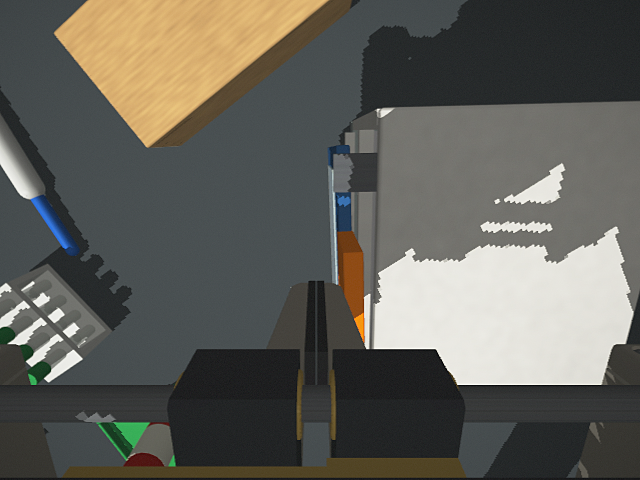

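>>> send_rows(
  steps=[
    {"dp": [-0.0003,-0.0006,0],"rot": [0,0,-0.005],"claw": -1},
    {"dp": [-0.0003,-0.0006,0],"rot": [0,0,-0.005],"claw": -1},
    {"dp": [-0.0003,-0.0006,0],"rot": [0,0,0],"claw": -1},
  ],
)

```text
time: 29.28
tool_pos: [569.8, -230.7, 153.7]
orientation: [-3.133, -0.005, -0.542]
wrist_force: [0.3, 0.0, -1.1]
grip_width: 0.4
```

>>> send_rows(
  steps=[
    {"dp": [-0.0003,-0.0006,0],"rot": [0,0,0],"claw": -1},
    {"dp": [-0.0003,-0.0006,0],"rot": [0,0,0],"claw": -1},
  ],
)

```text
time: 29.45
tool_pos: [569.6, -231.0, 153.7]
orientation: [-3.131, -0.004, -0.541]
wrist_force: [2.2, 2.7, -0.8]
grip_width: 0.6
```

>>> send_rows(
  steps=[
    {"dp": [-0.0003,-0.0006,0],"rot": [0,0,0],"claw": -1},
    {"dp": [-0.0003,-0.0006,0],"rot": [0,0,0],"claw": -1},
  ],
)

```text
time: 29.62
tool_pos: [569.6, -231.2, 153.8]
orientation: [-3.13, -0.004, -0.541]
wrist_force: [2.7, 5.8, 0.6]
grip_width: 0.6
```

```bash
python3 st.py w23; python3 - <<'E'
from h import *
b=shot("side");a=shot("scene")
cv2.imwrite('pics/z24.png',cv2.resize(b['pixels'][90:210,320:460],None,fx=5,fy=5,interpolation=cv2.INTER_CUBIC))
cv2.imwrite('pics/z25.png',cv2.resize(a['pixels'][190:310,100:240],None,fx=5,fy=5,interpolation=cv2.INTER_CUBIC))
E
```

```text
[ 569.60714451 -231.11388397  153.76301661] [-3.13009827 -0.00444487 -0.54046181] 0.49592536866414666 29.6667 [2.65320035 4.05270938 0.122255  ] [-0.01  0.45  0.46  1.75 -0.25  0.99 -1.56]
door frame [84.8698788  21.05538735  0.        ]
```

View pics/w23.png

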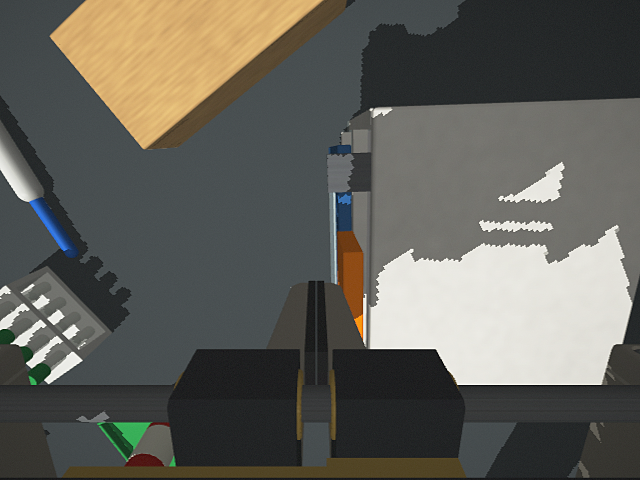

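View pics/z24.png

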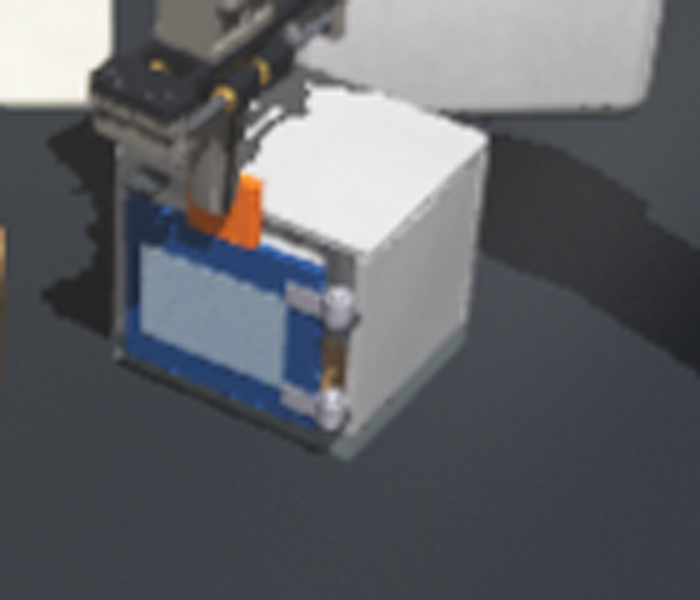

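View pics/z25.png

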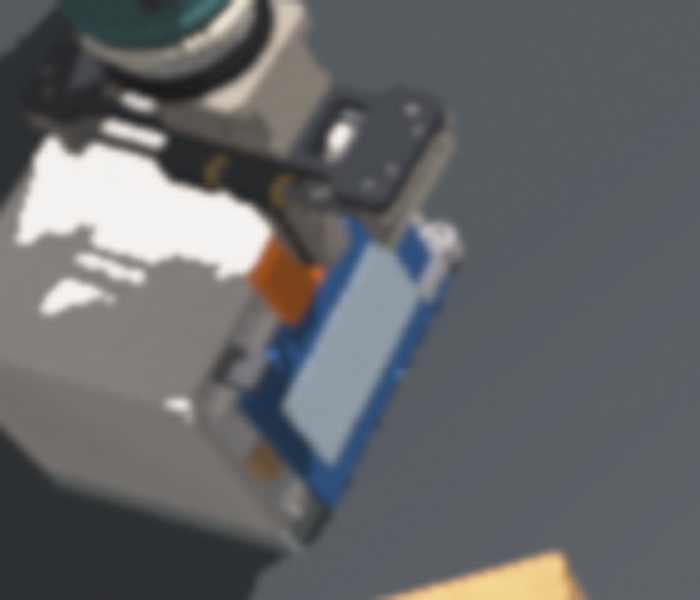

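>>> send_rows(
  steps=[
    {"dp": [0.001,0.002,0],"rot": [0,0,0],"claw": -1},
    {"dp": [0.004,0.007,0],"rot": [0,0,0],"claw": -1},
    {"dp": [0.01,0.017,0],"rot": [0,0,0],"claw": -1},
    {"dp": [0.01,0.02,0.01],"rot": [0,0,0],"claw": -1},
    {"dp": [0.005,0.02,0.03],"rot": [0,0,0],"claw": -1},
    {"dp": [0,0.02,0.035],"rot": [0,0,0],"claw": -1},
    {"dp": [0,0.01,0.02],"rot": [0,0,0],"claw": -1},
    {"dp": [0,0,0.005],"rot": [0,0,0],"claw": -1},
    {"dp": [0,0,0],"rot": [0,0,0],"claw": -1},
  ],
)

```text
time: 30.52
tool_pos: [599.4, -137.3, 255.3]
orientation: [-3.132, -0.008, -0.541]
wrist_force: [-0.3, 0.0, -0.1]
grip_width: 0.7
```

```bash
python3 st.py w24; python3 - <<'E'
from h import *
b=shot("side","s24");a=shot("scene","sc24")
cv2.imwrite('pics/z26.png',cv2.resize(b['pixels'][90:210,320:460],None,fx=5,fy=5,interpolation=cv2.INTER_CUBIC))
Rd=R.from_euler('z',-.52);H=np.array([486,-205.5,30])
for l in ["door","door_free","knuckle_low","knuckle_high","door_tab","pot"]:
  ob=[(s,np.array(r[0]['point'])) for s in (a,b) for r in [pinpoint(s,l)] if r and r[0]['conf']>.4]
  if len(ob)>1:
    X,e=tri(ob);print(l,X.round(1),e,'cab',Rd.inv().apply(X-H).round(1))
E
```

```text
[ 598.3206638  -137.8666765   253.55871359] [-3.1333608  -0.00508193 -0.54248154] 0.6309619269419802 30.5667 [ 0.40996603 -0.20100676 -0.30131659] [-0.18  0.35  0.47  1.65 -0.18  1.17 -1.79]
door frame [ 61.27823576 115.9102057    0.        ]
door [ 605.6 -153.9  206.3] [[2.3, 2.6], [2.0, -2.0]] cab [ 78.1 104.2 176.3]
door_free [ 624.7 -275.5   93.9] [[-0.7, -0.8], [-0.6, 0.6]] cab [155.1   8.2  63.9]
knuckle_low [ 481.5 -201.8   37.5] [[-0.7, -0.8], [-0.7, 0.6]] cab [-5.7  1.   7.5]
knuckle_high [ 481.6 -208.5  112.2] [[1.2, 1.3], [1.1, -1.1]] cab [-2.3 -4.7 82.2]
door_tab [ 559.7 -244.1  179.3] [[1.2, 1.4], [1.0, -1.1]] cab [ 83.2   3.1 149.3]
pot [439.6  73.    4.8] [[-1.5, -1.8], [-1.9, 1.6]] cab [-178.6  218.6  -25.2]
```

View pics/z26.png

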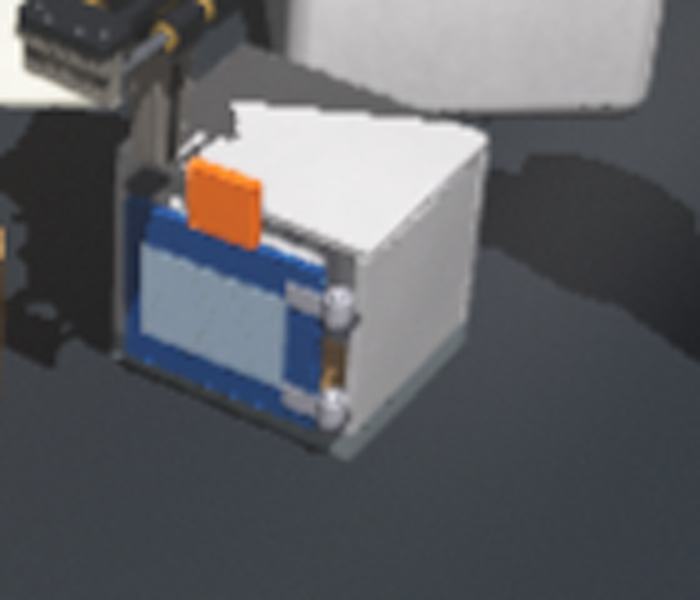

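View pics/w24.png

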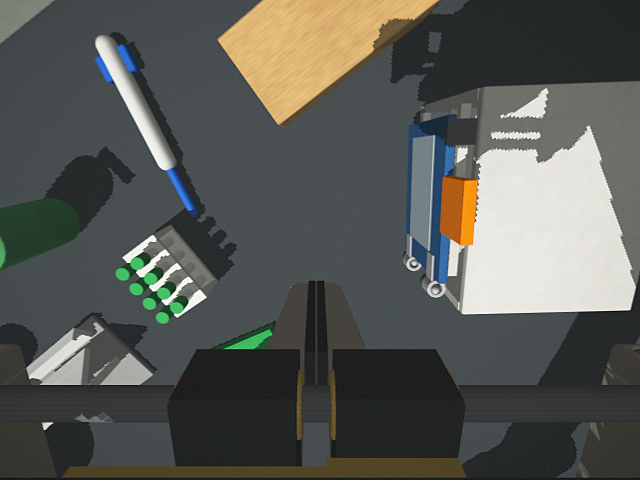

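View pics/sc24.png

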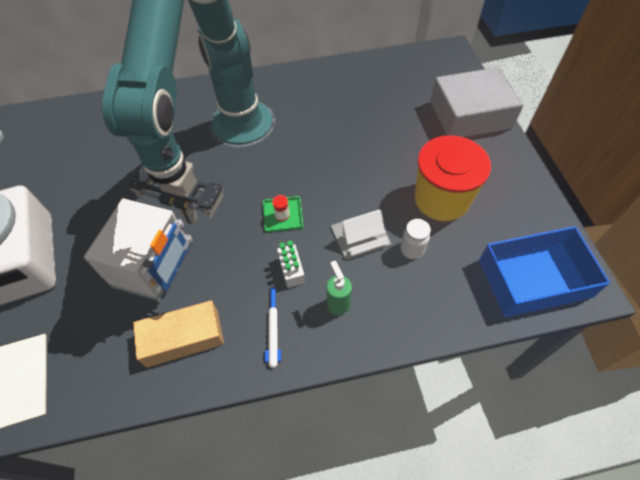

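```bash
python3 - <<'E'
import cv2
c=cv2.imread('pics/w24.png')
cv2.imwrite('pics/z27.png',cv2.resize(c[80:310,390:500],None,fx=2.6*2,fy=2.6,interpolation=cv2.INTER_CUBIC))
cv2.imwrite('pics/z28.png',cv2.resize(c[80:190,390:510],None,fx=5.4,fy=5.4,interpolation=cv2.INTER_CUBIC))
E
```

```text
(no output)
```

View pics/z28.png

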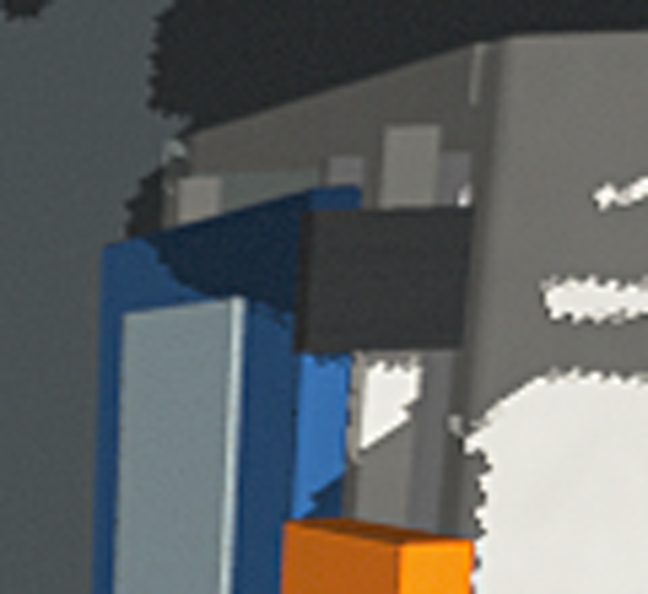

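View pics/z27.png

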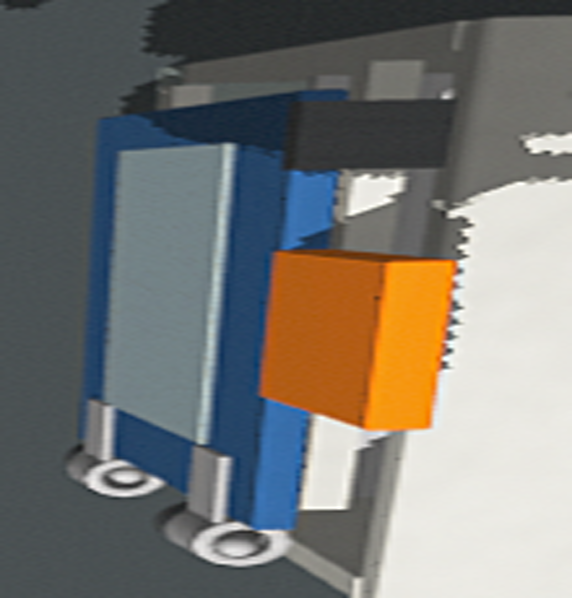

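```bash
python3 - <<'E'
from h import *
o=get_obs();s=shot("wrist");o2=get_obs();print(o2['tool_pos'])
p=atz(s,(447.5,117.5),155);q=atz(s,(390+258/5.2,281.9),155);d=p-q
print(p,q,np.linalg.norm(d),np.arctan2(d[1],d[0]))
# cabinet top front edge in same picture (z=172): corners
p=atz(s,(390+497/5.4,80+38/5.4),172);q=atz(s,(464,313),172);d=p-q;print(p,q,np.linalg.norm(d),np.arctan2(d[1],d[0]))
E
```

```text
[ 598.6139208  -137.01720024  253.68589723]
[ 625.81425241 -277.65951735  155.        ] [ 499.6596581  -211.11398851  155.        ] 142.62990245252092 -0.485398485111566
[ 634.34418177 -302.97313755  172.        ] [ 470.85130932 -215.17836059  172.        ] 185.57435761201498 -0.4928033986220418
```

```bash
python3 -c "
from cell import ctrl
print(ctrl.close_job())"
```

```text
the job is handed in; nothing more can be done
None
```

The job is done and handed in at about 31 s of the 72 s allowed. The pot stands upright in the green tray, and the blue door hangs on both pins and is shut.

**How it went:** I lowered the door at about 91° open. Up to release the wrist force stayed within about 3 N. I then pushed the door shut in small steps, and stopped when it met the stops with about 6 N.

**Last checks:**
- **Hinges:** both pins show in their knuckle bores in the last wrist picture.
- **Door:** its top edge measured parallel to the cabinet front to within about 0.01 rad. The keeper overhangs it and I could see no gap at the stop strip.
- **Other things:** in the last pictures the loose items look undisturbed, and the arm was clear of everything.

**What failed or disagreed:**
- **First closing attempt:** the fingers passed over the top of the tab without moving the door. They appeared to end about 12 mm above the stated tool point. I went lower with shut fingers behind the tab and pushed again.
- **Seating height:** contact came about 2 to 3 mm lower than I had worked out. The door may also have dropped a few millimetres onto its seat when I let go.
- **Trained networks at the end:** they put the shut door's origin on the gripper, which is plainly wrong. Their knuckle points were up to about 9 mm from where a seated door's should be. I relied on the pictures and my own edge measurements instead.

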